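Crack check along a skeg weld

TASK

Take the crack-tester pen off its rail and run its sprung tip lightly along the weld at the root of the skeg, on the side facing the robot, from the nose end to the propeller-shaft end; keep the tip in the corner all the way, the pen leaning back from the skeg by about 35 degrees, and go slowly, at about 2 to 3 cm a second. Then hang the pen by its clip on the upper bar again, tip down, and leave the other parts on the counter alone.

Things in the scene. Friction and masses are not known exactly. Their poses are not given: they have to be found in the camera images.
- pen: cordless crack-tester pen, 167 mm, 0.15 kg. Origin: centre of the unpressed tip ball; z runs to the tail. Square black body 20 x 20 mm from z = 24 to 164 mm, below it a round aluminium nose. The 45 mm above the clip are free to grip. Starts hanging tip down by its clip on the upper bar, on the side away from the robot, body against both bars, x axis along the rail's x axis
- pen_tip (a point): centre of the pen's 6 mm steel tip ball; it moves with the sprung tip
- plunger (a joint): the sprung tip of the pen: 0 is fully out, up to 0.008 m pressed in along the pen (its z axis); it takes about 1 N to start and 4 N to press fully
- clip_in (a point): inside of the pen's steel clip: middle of the 18 mm gap between body and tongue, on the underside of the bridge (pen x = -19, z = 115 mm), which sits on the bar when the pen hangs. The clip is on the pen's -x side: bridge z = 115 to 119 mm, tongue 12 mm wide from there down to z = 65 mm, its foot flared outward
- gearcase: lower unit of a small outboard, fixed upside down in a wooden stand, 120 x 360 x 258 mm. Origin on the counter below it, z up, y towards the bullet nose; propeller shaft at the -y end. On its torpedo (62 mm round, axis at z = 155 mm) stands the skeg: bare aluminium fin in the y-z plane, 10 mm thick and 148 mm long at its root, top at z = 258 mm. Weld: beaded corner on its -x side, 115 mm long
- weld_0 (a point): point in the corner of that weld, where skeg face and torpedo meet, about 185 mm above the counter; nose end of the run, 22 mm behind the front edge of the skeg root and 4 mm from the end of the bead
- weld_1 (a point): point in the corner of that weld, where skeg face and torpedo meet, about 185 mm above the counter; 18 mm from weld_0 towards the shaft
- weld_2 (a point): point in the corner of that weld, where skeg face and torpedo meet, about 185 mm above the counter; 36 mm from weld_0 towards the shaft
- weld_3 (a point): point in the corner of that weld, where skeg face and torpedo meet, about 185 mm above the counter; 54 mm from weld_0 towards the shaft
- weld_4 (a point): point in the corner of that weld, where skeg face and torpedo meet, about 185 mm above the counter; 72 mm from weld_0 towards the shaft
- weld_5 (a point): point in the corner of that weld, where skeg face and torpedo meet, about 185 mm above the counter; 90 mm from weld_0 towards the shaft
- weld_6 (a point): point in the corner of that weld, where skeg face and torpedo meet, about 185 mm above the counter; propeller-shaft end of the run, 108 mm from weld_0, 17 mm before the rear edge of the skeg root
- rail: tool rail standing on the counter: wooden base 75 x 330 x 14 mm and two wooden uprights 22 mm wide, inner faces 143 mm either side of the middle, 158 mm high, carrying two round steel bars 10 mm thick along its y axis, axes 140 mm and 70 mm above the counter, one above the other. Fixed. Origin under its middle on the counter
- bar_mid (a point): middle of the upper bar, on its axis; the bar runs along the rail's y axis, 143 mm clear to each side
- prop_nut: stainless steel castle nut, 27 mm across flats, 23 mm high; stands on the counter, to be left alone. Origin at the centre of its underside
- tacho_sender: brass tachometer sender, 40 mm round, 50 mm high with a thin spade on top; to be left alone. Origin at the centre of its underside
- thermostat_cover: worn aluminium thermostat cover, 70 x 92 x 34 mm, domed, with two bolt ears and a spout; to be left alone. Origin at the centre of its underside
Mind the look-alikes: they are no part of the job. What is meant by the pen is not red, and is the larger of those in its own colour.

How it is judged:
By the outcome, as a careful person would: the job done as asked, in the order asked, and still so for the second after the job is handed in, with the robot touching nothing.
It also fails if it takes over 72 s, if anything falls off the work surface, if the arm or the gripper's body presses on something with over 40 N, if the wrist force passes 120 N, or if a joint passes its speed limit or range.

ROBOT

A 6-joint arm with a two-finger parallel gripper is mounted at the origin on the work surface. World frame = base frame: x ahead of the robot, y to its left, z up, the work surface at z = 0. Lengths are in mm, angles in rad, forces in N, time in s.
With the tool pointing down it reaches from about 375 to 975 mm from the base axis. Payload 3.8 kg.
Tool frame: the origin (TCP) lies at the very end of the fingers, on their centre line; the grasp point (between the pads) lies 19 mm behind it; z points along the fingers, y is the line along which they close (so a half turn about z gives the same grasp; the last joint's range is limited). The gripper opens to 88 mm and grips with 3 to 60 N. Pads are 18 mm wide; open, the fingers measure 123 mm over their backs; the gripper's body (75 mm by 187 mm) begins 45 mm behind the grasp point.
Start: joints at [-1.167, 0.264, 1.604, -0, 1.274, -0.037], TCP at [287.992, -610.474, 238.706] pointing down, gripper open.
Joint ranges: [-2.63, 2.63], [-0.94, 2.18], [0.31, 2.57], [-1.31, 4.45], [0, 2.66], [-2.55, 2.55]. Speed limits (rad/s): [2.57, 2.57, 3.14, 3.14, 3.14, 3.14].

INTERFACE

Orientations are given as a rotation vector (axis times angle).
In Python, from cell import * gives the robot as it stands. The module is installed in compiled form; this text tells all that it offers.
- The arm moves only by the tool jog_arm, never from a script. Its argument "plan" is a list of rows, each a list of 6 numbers: the shift along the tool's x, y, z in units of 0.03 m (1.0 is 0.03 m), then the turn, a rotation vector about the tool's x, y, z in units of 6 degrees (1.0 is 6 degrees). In form: [[x, y, z, wx, wy, wz], ...]. A call has exactly 5 rows; each row shifts and turns the commanded pose from where the row before left it, along the tool's axes as they then stand; what a row does not reach is not made up. A row lasts 1/12 s, in which the tool goes at most 41.7 mm and 7.16 degrees, less where a joint would pass 70% of its speed; a pose out of reach is approached as far as the arm can. A call with a number of a shift or a turn outside -1 to 1 is refused whole. A call with a gripper value outside its range is refused whole. "claw" is the opening, from 0 (shut) to 1 (fully open), set as the call begins (left out, the last holds). The fingers move at their own pace and stop on an object; "squeeze" is the grip in N (left out, the last holds). Time passes only in rows, so rows that do not move let the fingers close, or fill a call up. It gives the time, the measured TCP pose, the force, the opening and the grip force at its end, in the units of the state.
- state(): the state, without advancing time (a new reading comes with each control period).
- get_image(name): name is "scene" or "top" or "wrist"; returns (picture, depth): 420x560x3 uint8, red, green, blue; 420x560 float32, mm along the optical axis (not along the pixel's ray), 0 where there is no reading.
- get_calibration(name): a dict with "fx", "fy", "cx", "cy" (pixels), "dist_coeffs" ([k1, k2, p1, p2, k3] as OpenCV has them; the pictures are not rectified), "view" (4x4, takes a point from world to camera coordinates). Camera axes: x right, y up, looking along -z (the intrinsics and any distortion apply to the point x, -y, -z); pixel columns grow to the right and rows downward; lengths in mm; the calibration is good to about 2 mm. A picture is of the moment at which its call begins: read the wrist's pose just before it. get_calibration takes no time and is no camera call; for the wrist camera it gives the pose at the moment of the call.
- job_done(): hands the job in; it is judged then, once.
Trained networks look in the newest picture that a camera, given by its name, has taken for a name from the list of things; names that differ only in an ending like _2 or _b are one class to them, and where a whole thing is asked for, a point or a joint stands for the part that bears it (a point fixed in the world has none). Each returns a list of dicts, best first, with "p" (0 to 1); they miss things now and then, are a little off and sometimes report something else, mostly with a low value. They report only what shows in the picture. A call takes as long as a camera call. They do not tell look-alikes from the thing itself.
- boxes_of(camera, target): "point" ([x, y, z] in mm, in the coordinates of the camera as it stood for that picture, good to about 4 mm: the middle of the surface that is visible of it).
- silhouettes(camera, target): "pixels" (420x560 bool, what is visible of it).
The state is a dict: "time": time; "joints": joint angles; "dq": joint speeds; "tau": joint torques, N m; "position": TCP position; "ee_rot": TCP orientation; "wrist_force": force on the tool from outside, world axes, zero at the start; "torque": the same for the moment, N m; "opening": finger opening in mm; "grip_force": force on a finger pad.
Only numpy, scipy, OpenCV 4.12 (cv2) and the standard library are available. Lean on these libraries where they do the work, as an engineer would, in place of code of your own. Each camera call takes 0.05 s, during which the arm holds its last target. There are 200 camera calls.

## Working session

There is one attempt and no reset: what is moved stays moved. The work goes in short steps, Python scripts to look and compute and a tool call to move; the robot and the scene stay as the last step left them, time stands still between calls to the robot, and variables do not carry over. Pictures are saved under pics/ and viewed, at most 10 in all, crops included, and the job is handed in when it is done.

Besides the shell and the picture viewer there is one more tool, called after ">>>" as name([rows], argument=value, ...), one row to a line, values as JSON. jog_arm: Moves the arm, as the interface text tells. Shifts and turns lie within -1 to 1; 1 stands for 0.03 m of shift or 6 degrees of turn. Its arguments: {"type":"object","properties":{"plan":{"type":"array"},"claw":{"type":"number"},"squeeze":{"type":"number"}},"required":["plan"]}

```bash
mkdir -p pics; cat > h.py <<'E'
from cell import *
import numpy as np, cv2
from scipy.spatial.transform import Rotation as R
def px2w(cal,u,v,d):
    K=np.array([[cal['fx'],0,cal['cx']],[0,cal['fy'],cal['cy']],[0,0,1.]])
    p=cv2.undistortPoints(np.array([[[u,v]]],float).reshape(-1,1,2),K,np.array(cal['dist_coeffs'],float))[0,0]
    return (np.linalg.inv(np.array(cal['view']))@np.array([p[0]*d,-p[1]*d,-d,1]))[:3]
def pxs2w(cal,uv,d):
    K=np.array([[cal['fx'],0,cal['cx']],[0,cal['fy'],cal['cy']],[0,0,1.]])
    p=cv2.undistortPoints(np.asarray(uv,float).reshape(-1,1,2),K,np.array(cal['dist_coeffs'],float))[:,0]
    d=np.asarray(d,float)
    P=np.stack([p[:,0]*d,-p[:,1]*d,-d,np.ones_like(d)],1)
    return (P@np.linalg.inv(np.array(cal['view'])).T)[:,:3]
def w2px(cal,P):
    K=np.array([[cal['fx'],0,cal['cx']],[0,cal['fy'],cal['cy']],[0,0,1.]])
    P=np.atleast_2d(P).astype(float)
    c=(np.c_[P,np.ones(len(P))]@np.array(cal['view']).T)[:,:3]*[1,-1,-1]
    return cv2.projectPoints(c,np.zeros(3),np.zeros(3),K,np.array(cal['dist_coeffs'],float))[0][:,0]
def c2w(cal,p): return (np.linalg.inv(np.array(cal['view']))@np.r_[p,1])[:3]
E
python3 - <<'E'
from h import *
ims=[]
for n in ['scene','top']:
    im,d=get_image(n); cal=get_calibration(n)
    np.savez(f'{n}.npz',im=im,d=d); ims.append(im)
    print(n,np.linalg.inv(np.array(cal['view'])).round(2).tolist(),cal['fx'])
    for t in ['pen','gearcase','rail','weld_0','weld_6','bar_mid','clip_in','pen_tip','prop_nut']:
        for b in boxes_of(n,t)[:4]:
            w=c2w(cal,b['point']); print(t,round(b['p'],2),w.round(0),w2px(cal,w)[0].round(0))
    cv2.imwrite(f'pics/{n}.png',im[:,:,::-1])
E
```

```text
scene [[-0.51, -0.72, 0.46, 1048.51], [0.86, -0.42, 0.29, 448.82], [-0.01, 0.55, 0.84, 997.8], [0.0, 0.0, 0.0, 1.0]] 488.06016941467857
pen 0.93 [543. 313. 142.] [355. 230.]
pen 0.79 [654. 323.  10.] [329. 302.]
pen 0.71 [651. 462.  11.] [389. 332.]
pen 0.45 [703. 172.  16.] [257. 286.]
gearcase 0.93 [ 634. -167.   49.] [153. 190.]
rail 0.72 [524. 265.  12.] [333. 244.]
weld_0 0.76 [ 632. -165.   51.] [153. 189.]
weld_0 0.19 [ 399. -114.   18.] [227. 143.]
weld_6 0.76 [ 632. -165.   51.] [153. 189.]
weld_6 0.19 [ 399. -114.   18.] [227. 143.]
bar_mid 0.34 [ 629. -167.   50.] [154. 189.]
clip_in 0.74 [537. 320. 143.] [360. 229.]
clip_in 0.62 [655. 462.  13.] [389. 334.]
clip_in 0.6 [656. 324.   9.] [329. 303.]
clip_in 0.27 [ 628. -168.   53.] [153. 187.]
prop_nut 0.58 [ 400. -113.   21.] [228. 142.]
top [[0.0, 0.99, -0.17, 301.03], [-1.0, 0.0, 0.02, 155.65], [0.02, 0.17, 0.99, 1551.08], [0.0, 0.0, 0.0, 1.0]] 526.5187618641775
pen 0.62 [648. 463.  12.] [170. 182.]
pen 0.52 [653. 324.  12.] [216. 180.]
pen 0.45 [517. 310. 153.] [215. 218.]
gearcase 0.88 [ 581. -202.   49.] [394. 202.]
gearcase 0.64 [690. 165.  13.] [270. 168.]
rail 0.57 [507. 273.  17.] [232. 228.]
weld_0 0.89 [ 579. -198.   53.] [394. 203.]
weld_6 0.89 [ 579. -198.   53.] [394. 203.]
bar_mid 0.57 [513. 274.  11.] [232. 227.]
bar_mid 0.48 [ 580. -201.   56.] [395. 202.]
clip_in 0.72 [647. 460.  16.] [171. 182.]
clip_in 0.69 [647. 318.  16.] [218. 182.]
clip_in 0.59 [519. 312. 156.] [214. 217.]
pen_tip 0.27 [ 390. -114.   22.] [365. 268.]
prop_nut 0.16 [ 581. -202.   49.] [394. 202.]
```

View pics/scene.png

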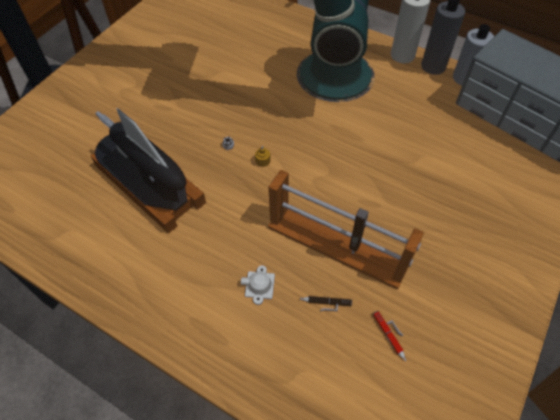

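View pics/top.png

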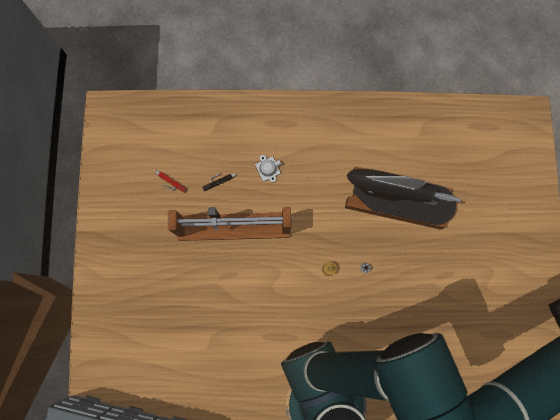

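The black pen hanging on the rail (scene 358,230) fits the description. The lying black pen (329,301) is smaller, and the red one (389,333) is excluded. Next I'll do the rough geometry and take a crop to confirm.

```bash
python3 - <<'E'
from h import *
s=state(); print(s['position'],s['ee_rot'],s['time'])
print(R.from_rotvec(s['ee_rot']).as_matrix().round(3).tolist())
c=get_calibration('wrist'); V=np.linalg.inv(np.array(c['view']))
Rt=R.from_rotvec(s['ee_rot']).as_matrix()
print('cam in tool',(Rt.T@(V[:3,3]-s['position'])).round(1),(Rt.T@V[:3,:3]).round(3).tolist(),c['fx'],c['dist_coeffs'])
for n in ['scene','top']:
    z=np.load(n+'.npz'); d=z['d']; cal=get_calibration(n)
    vv,uu=np.nonzero(d>0); P=pxs2w(cal,np.c_[uu,vv],d[vv,uu])
    def rep(t,m):
        Q=P[m]; 
        if len(Q)<5: print(t,len(Q));return
        a=Q[:,:2]-Q[:,:2].mean(0); w,v=np.linalg.eigh(a.T@a); 
        print(n,t,len(Q),Q.mean(0).round(1),'dir',v[:,1].round(3),'lo',Q.min(0).round(),'hi',Q.max(0).round())
    box=lambda x0,x1,y0,y1,z0,z1:(P[:,0]>x0)&(P[:,0]<x1)&(P[:,1]>y0)&(P[:,1]<y1)&(P[:,2]>z0)&(P[:,2]<z1)
    rep('table',box(300,900,-100,100,-30,10))
    rep('skeg',box(450,750,-420,0,205,300))
    rep('upbar',box(450,600,150,285,125,160))
    rep('upr',box(450,600,80,500,151,170))
    rep('pentail',box(450,600,250,400,175,230))
z=np.load('scene.npz'); im=z['im'][195:345,240:420]
cv2.imwrite('pics/crop.png',cv2.resize(im,None,fx=4,fy=4,interpolation=cv2.INTER_CUBIC)[:,:,::-1])
E
```

```text
[ 288.00169834 -610.49996064  238.7281762 ] [ 3.06555163e+00  6.86800057e-01 -1.44519899e-06] 1.0
[[0.904, 0.427, 0.0], [0.427, -0.904, -0.0], [-0.0, 0.0, -1.0]]
cam in tool [  85.4    1.4 -144.2] [[-0.001, 0.947, 0.32], [1.0, 0.001, -0.0], [-0.001, 0.32, -0.947]] 317.90153557542334 [-0.00943709  0.          0.          0.          0.        ]
scene table 16824 [ 6.46e+02  1.70e+00 -2.00e-01] dir [-1.    -0.016] lo [ 300. -100.   -9.] hi [900. 100.  10.]
scene skeg 459 [ 611.8 -180.   233.7] dir [0.213 0.977] lo [ 596. -236.  205.] hi [ 627. -116.  261.]
scene upbar 296 [521.1 218.4 143. ] dir [-0.031  1.   ] lo [511. 150. 136.] hi [528. 285. 148.]
scene upr 561 [521.8 288.9 157.2] dir [-0.026  1.   ] lo [487. 108. 151.] hi [551. 438. 170.]
scene pentail 142 [535.  316.7 189.9] dir [-0.838  0.545] lo [522. 305. 175.] hi [545. 326. 198.]
top table 12392 [5.928e+02 2.600e+00 1.000e-01] dir [-1.    -0.005] lo [ 301. -100.  -18.] hi [900. 100.  10.]
top skeg 308 [ 605.4 -184.5  234.6] dir [0.207 0.978] lo [ 594. -239.  205.] hi [ 622. -110.  264.]
top upbar 186 [516.4 216.3 144.1] dir [-0.029  1.   ] lo [510. 151. 135.] hi [522. 284. 154.]
top upr 347 [514.7 271.7 157.9] dir [-0.03  1.  ] lo [483. 108. 151.] hi [547. 434. 170.]
top pentail 70 [527.9 313.8 192.4] dir [-0.24   0.971] lo [518. 304. 176.] hi [540. 324. 201.]
```

View pics/crop.png

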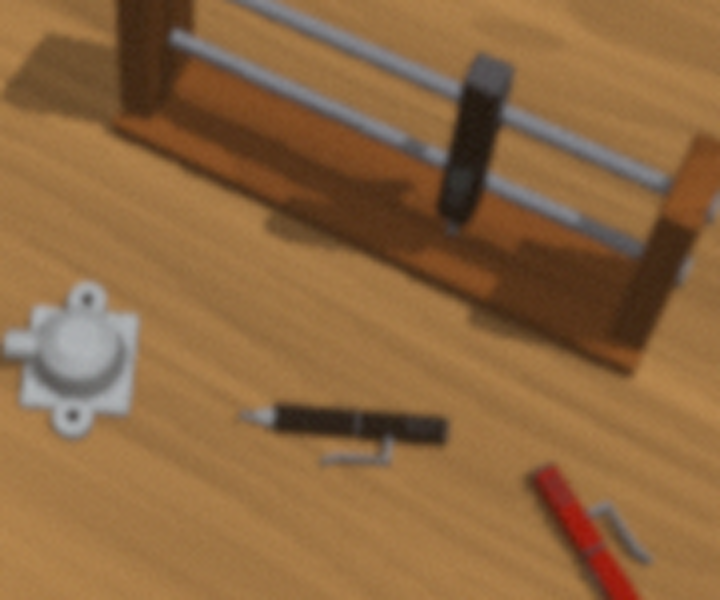

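The crop confirms it: a large black pen hangs on the bar (crop 475,140), a smaller black pen lies at (350,425), and the red one is at (585,555). I'll move to a view of the skeg from the robot side.

```bash
cat >> h.py <<'E'
def plan(p0,R0,wps,dec=2):
    """wps: list of (pos, Rot, nrows); prints rows per call, simulating rounding"""
    p,Q=np.array(p0,float),R0; rows=[]
    for (p1,R1,n) in wps:
        pa,Ra=p.copy(),Q; dv=(Ra.inv()*R1).as_rotvec()
        for i in range(1,n+1):
            pi=pa+(np.array(p1)-pa)*i/n; Ri=Ra*R.from_rotvec(dv*i/n)
            r=np.r_[Q.inv().apply(pi-p)/30,np.degrees((Q.inv()*Ri).as_rotvec())/6].round(dec)+0.
            rows.append(r); p=p+Q.apply(r[:3]*30); Q=Q*R.from_rotvec(np.radians(r[3:]*6))
    for k in range(0,len(rows),5):
        print('['+','.join('['+','.join(f'{x:g}' for x in r)+']' for r in rows[k:k+5])+']')
    print('max',np.abs(rows).max(),'end',p.round(2)); return p,Q
def tool(yaw,lean=0):
    """tool y horizontal at yaw deg, pointing down, leaned so tail goes back along -(gear x)"""
    y=np.array([np.cos(np.radians(yaw)),np.sin(np.radians(yaw)),0]); zd=np.array([0,0,-1.])
    x=np.cross(y,zd); M=R.from_matrix(np.c_[x,y,zd])
    return M*R.from_euler('y',-lean,degrees=True)
def cur():
    s=state(); return np.array(s['position']),R.from_rotvec(s['ee_rot'])
E
python3 - <<'E'
from h import *
print(tool(78,35).as_matrix().round(2).tolist())
p,Q=cur(); plan(p,Q,[([500,-190,350],tool(78),25)])
E
```

```text
[[-0.8, 0.21, 0.56], [0.17, 0.98, -0.12], [-0.57, 0.0, -0.82]]
[[0.49,-0.39,-0.15,0,0,-0.95],[0.54,-0.33,-0.15,0,0,-0.95],[0.56,-0.28,-0.15,0,0,-0.95],[0.58,-0.23,-0.14,0,0,-0.96],[0.61,-0.16,-0.15,0,0,-0.95]]
[[0.62,-0.1,-0.15,0,0,-0.95],[0.63,-0.04,-0.15,0,0,-0.95],[0.62,0.02,-0.15,0,0,-0.95],[0.63,0.08,-0.15,0,0,-0.95],[0.61,0.15,-0.14,0,0,-0.96]]
[[0.59,0.2,-0.15,0,0,-0.95],[0.57,0.27,-0.15,0,0,-0.95],[0.54,0.31,-0.15,0,0,-0.95],[0.51,0.38,-0.15,0,0,-0.95],[0.47,0.41,-0.15,0,0,-0.95]]
[[0.42,0.47,-0.14,0,0,-0.96],[0.37,0.5,-0.15,0,0,-0.95],[0.33,0.54,-0.15,0,0,-0.95],[0.26,0.57,-0.15,0,0,-0.95],[0.21,0.59,-0.15,0,0,-0.95]]
[[0.15,0.61,-0.15,0,0,-0.95],[0.09,0.62,-0.14,0,0,-0.96],[0.03,0.63,-0.15,0,0,-0.95],[-0.04,0.63,-0.15,0,0,-0.95],[-0.1,0.62,-0.15,0,0,-0.95]]
max 0.96 end [ 500.05 -189.9   350.01]
```

>>> jog_arm([
  [0.49,-0.39,-0.15,0,0,-0.95],
  [0.54,-0.33,-0.15,0,0,-0.95],
  [0.56,-0.28,-0.15,0,0,-0.95],
  [0.58,-0.23,-0.14,0,0,-0.96],
  [0.61,-0.16,-0.15,0,0,-0.95],
], claw=0.5)

```text
time: 1.42
position: [330.6, -525.6, 261.1]
ee_rot: [-2.798, -1.428, 0.0]
wrist_force: [0.4, -0.0, -0.4]
opening: 56.9
grip_force: 0.0
```

>>> jog_arm([
  [0.62,-0.1,-0.15,0,0,-0.95],
  [0.63,-0.04,-0.15,0,0,-0.95],
  [0.62,0.02,-0.15,0,0,-0.95],
  [0.63,0.08,-0.15,0,0,-0.95],
  [0.61,0.15,-0.14,0,0,-0.96],
])

```text
time: 1.83
position: [373.2, -441.4, 283.5]
ee_rot: [2.359, 2.074, 0.0]
wrist_force: [-0.4, -0.3, 0.6]
opening: 44.1
grip_force: 0.0
```

>>> jog_arm([
  [0.59,0.2,-0.15,0,0,-0.95],
  [0.57,0.27,-0.15,0,0,-0.95],
  [0.54,0.31,-0.15,0,0,-0.95],
  [0.51,0.38,-0.15,0,0,-0.95],
  [0.47,0.41,-0.15,0,0,-0.95],
])

```text
time: 2.25
position: [415.4, -357.2, 306.0]
ee_rot: [1.776, 2.591, 0.0]
wrist_force: [1.1, 0.3, -1.0]
opening: 44.2
grip_force: 0.0
```

>>> jog_arm([
  [0.42,0.47,-0.14,0,0,-0.96],
  [0.37,0.5,-0.15,0,0,-0.95],
  [0.33,0.54,-0.15,0,0,-0.95],
  [0.26,0.57,-0.15,0,0,-0.95],
  [0.21,0.59,-0.15,0,0,-0.95],
])

```text
time: 2.67
position: [457.9, -273.3, 328.2]
ee_rot: [1.082, 2.949, -0.0]
wrist_force: [0.4, -0.2, -0.5]
opening: 44.4
grip_force: 0.0
```

>>> jog_arm([
  [0.15,0.61,-0.15,0,0,-0.95],
  [0.09,0.62,-0.14,0,0,-0.96],
  [0.03,0.63,-0.15,0,0,-0.95],
  [-0.04,0.63,-0.15,0,0,-0.95],
  [-0.1,0.62,-0.15,0,0,-0.95],
])

```text
time: 3.08
position: [500.3, -189.0, 350.4]
ee_rot: [0.321, 3.125, -0.0]
wrist_force: [-0.5, -1.1, 1.2]
opening: 44.0
grip_force: 0.0
```

```bash
python3 - <<'E'
from h import *
s=state(); cal=get_calibration('wrist'); im,d=get_image('wrist'); s2=state()
print(s['time'],s2['time'],s['position'])
np.savez('w1.npz',im=im,d=d,view=np.array(cal['view']))
for t in ['gearcase','weld_0']:
    for b in boxes_of('wrist',t)[:2]: print(t,b['p'],c2w(cal,b['point']).round(1))
cv2.imwrite('pics/w1.png',im[:,:,::-1])
vv,uu=np.nonzero(d>0); P=pxs2w(cal,np.c_[uu,vv],d[vv,uu]); np.save('P1.npy',P)
m=(P[:,2]>205)&(P[:,2]<262)&(P[:,0]>560)&(P[:,0]<650)&(P[:,1]<-80)&(P[:,1]>-300)
Q=P[m]; print(len(Q),Q.min(0),Q.max(0))
c=Q.mean(0); u,w,v=np.linalg.svd(Q-c,full_matrices=False); print(c,v[2],w/np.sqrt(len(Q)))
E
```

```text
3.0833 3.1333 [ 500.327915   -189.01257315  350.40214759]
gearcase 0.96 [ 588.  -207.6   83.8]
weld_0 0.64 [ 591.6 -207.    82.3]
2803 [ 595.18385849 -239.27390479  205.05242656] [ 613.79806995 -165.83417737  257.97847873]
[ 602.76311067 -202.38594837  235.74694949] [ 0.97771062 -0.20328844 -0.05249521] [20.64075793 15.89378145  1.2144543 ]
```

View pics/w1.png

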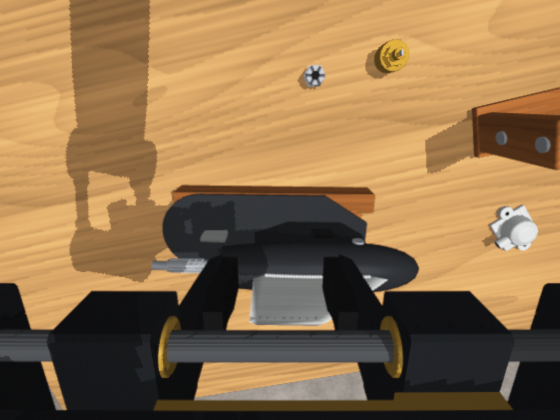

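The picture shows the beaded weld line running from about (240,277) to (345,277), with the gripper fingers covering its ends. I'll shift forward to see all of it.

>>> jog_arm([
  [-0.45,0.1,0,0,0,0],
  [-0.45,0.1,0,0,0,0],
  [-0.45,0.1,0,0,0,0],
  [-0.45,0.1,0,0,0,0],
  [-0.45,0.1,0,0,0,0],
])

```text
time: 3.65
position: [569.1, -190.4, 349.5]
ee_rot: [-0.334, -3.123, 0.001]
wrist_force: [-0.1, -0.2, 0.0]
opening: 44.1
grip_force: 0.0
```

```bash
python3 - <<'E'
from h import *
cal=get_calibration('wrist'); im,d=get_image('wrist'); print(state()['position'])
np.savez('w2.npz',im=im,d=d,view=np.array(cal['view']))
for t in ['weld_0','weld_6','gearcase']:
    for b in boxes_of('wrist',t)[:2]: print(t,b['p'],c2w(cal,b['point']).round(1))
vv,uu=np.nonzero(d>0); P=pxs2w(cal,np.c_[uu,vv],d[vv,uu]); np.save('P2.npy',P)
m=(P[:,2]>240)&(P[:,2]<270)&(P[:,0]>560)&(P[:,0]<650)&(P[:,1]<-80)&(P[:,1]>-300)
Q=P[m];print(len(Q),Q.mean(0),Q.min(0),Q.max(0))
cv2.imwrite('pics/w2.png',cv2.resize(im[120:340,130:450],None,fx=2.5,fy=2.5,interpolation=cv2.INTER_CUBIC)[:,:,::-1])
E
```

```text
[ 571.17604389 -190.34115386  349.03540927]
weld_0 0.71 [ 587.3 -203.   158.5]
weld_0 0.53 [515.3 107.9  77.9]
weld_6 0.71 [ 587.3 -203.   158.5]
weld_6 0.53 [515.3 107.9  77.9]
gearcase 0.98 [ 585.2 -203.7  158.3]
1317 [ 604.5184917  -199.36057057  251.0251993 ] [ 595.9993945  -238.2033862   240.04571891] [ 616.07516467 -152.60551164  257.69724111]
```

View pics/w2.png

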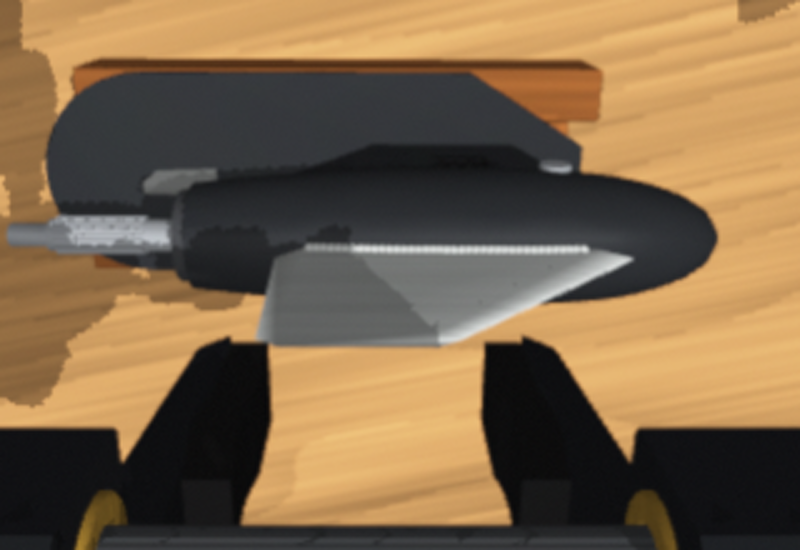

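Both bead ends are visible: crop (305,248), shaft end, and (588,249), nose end, which are full-picture pixels (252,219) and (365,219). I'll triangulate the weld line from both views, fit the face plane, and plan the move to the rail.

```bash
python3 - <<'E'
from h import *
from scipy.optimize import least_squares
cw=get_calibration('wrist'); V={}
for k in (1,2):
    z=np.load(f'w{k}.npz'); c=dict(cw); c['view']=z['view']; V[k]=(c,z['im'],z['d'])
# bead row per column
def bead(k,u0,u1,v0,v1):
    c,im,d=V[k]; g=im.astype(float).mean(2); out=[]
    for u in range(u0,u1):
        col=g[v0:v1,u]; v=v0+col.argmax(); out.append((u,v,col.max()))
    return np.array(out)
b2=bead(2,246,372,212,226); print(b2[::9].tolist())
b1=bead(1,246,330,268,284); print(b1[::9].tolist())
for k,(u,v) in [(2,(252,219)),(2,(365,219.5))]:
    c,im,d=V[k]; A=px2w(c,u,v,100);B=px2w(c,u,v,400)
    for zz in (183,185,187):
        t=(zz-A[2])/(B[2]-A[2]); print(k,u,zz,(A+t*(B-A)).round(1))
    print('depth',px2w(c,u,v,d[int(v),u]).round(1))
# plane of skeg face
for k in (1,2):
    c,im,d=V[k]; vv,uu=np.nonzero(d>0); P=pxs2w(c,np.c_[uu,vv],d[vv,uu])
    cen=np.array([600.,-200.]); dr=np.array([.207,.978]); s=(P[:,:2]-cen)@dr; x=(P[:,:2]-cen)@[.978,-.207]
    for z0 in (195,205,215,225,235,245):
        m=(abs(P[:,2]-z0)<4)&(abs(s)<40)&(abs(x)<15)
        if m.sum()>20:
            f=np.polyfit(P[m,1],P[m,0],1); print(k,z0,m.sum(),'slope',f[0].round(3),'x at y=-200',np.polyval(f,-200).round(2),'sd',(P[m,0]-np.polyval(f,P[m,1])).std().round(2))
    m=(abs(s)<40)&(x<-8)&(x>-35)&(P[:,2]>130); X=x[m];Z=P[m,2]
    r=least_squares(lambda q:np.hypot(X-q[0],Z-q[1])-31,[5,155],loss='soft_l1'); print('torp axis x off',r.x, m.sum(), 'in resid',np.abs(r.fun).mean())
p,Q=cur(); print(p)
plan(p,Q,[([500,60,340],tool(85),10),([500,300,330],tool(91.7),10)])
E
```

```text
[[246.0, 225.0, 93.66666666666667], [255.0, 219.0, 139.66666666666666], [264.0, 219.0, 146.0], [273.0, 219.0, 216.0], [282.0, 219.0, 215.0], [291.0, 219.0, 210.0], [300.0, 219.0, 210.66666666666666], [309.0, 219.0, 204.0], [318.0, 219.0, 199.66666666666666], [327.0, 219.0, 199.66666666666666], [336.0, 220.0, 196.33333333333334], [345.0, 220.0, 201.0], [354.0, 219.0, 202.66666666666666], [363.0, 219.0, 214.0]]
[[246.0, 277.0, 55.0], [255.0, 283.0, 100.0], [264.0, 275.0, 137.0], [273.0, 275.0, 203.66666666666666], [282.0, 276.0, 222.33333333333334], [291.0, 276.0, 216.33333333333334], [300.0, 276.0, 203.66666666666666], [309.0, 277.0, 210.66666666666666], [318.0, 277.0, 207.66666666666666], [327.0, 268.0, 13.333333333333334]]
2 252 183 [ 595.8 -226.6  183. ]
2 252 185 [ 595.1 -226.2  185. ]
2 252 187 [ 594.4 -225.9  187. ]
depth [ 595.6 -226.5  183.7]
2 365 183 [ 621.3 -111.5  183. ]
2 365 185 [ 620.4 -111.9  185. ]
2 365 187 [ 619.6 -112.3  187. ]
depth [ 621.5 -111.4  182.4]
1 195 282 slope 0.199 x at y=-200 601.99 sd 0.87
1 205 304 slope 0.203 x at y=-200 602.18 sd 0.77
1 215 332 sl
[... 543 characters left out ...]
d 0.77
torp axis x off [-24.813771   339.16081158] 4224 in resid 72.04663520892775
[ 568.48570649 -190.02721499  349.31034714]
[[0.4,0.77,0.03,0,0,-0.12],[0.39,0.77,0.03,0,0,-0.12],[0.37,0.78,0.03,0,0,-0.12],[0.37,0.78,0.04,0,-0.01,-0.11],[0.36,0.78,0.03,0,0,-0.12]]
[[0.35,0.79,0.03,0,0,-0.12],[0.34,0.8,0.03,0,0,-0.12],[0.33,0.8,0.03,0,0,-0.12],[0.32,0.8,0.03,0,0,-0.12],[0.31,0.81,0.03,0,-0.01,-0.11]]
[[0.07,0.8,0.03,0,0,-0.11],[0.06,0.79,0.04,0,0,-0.11],[0.05,0.8,0.03,0,0,-0.12],[0.05,0.8,0.03,0,0,-0.11],[0.03,0.8,0.04,0,0,-0.11]]
[[0.02,0.8,0.03,0,0,-0.11],[0.02,0.8,0.03,0,0,-0.11],[0,0.8,0.04,0,0,-0.12],[0,0.8,0.03,0,0,-0.11],[-0.02,0.8,0.03,0,0,-0.11]]
max 0.81 end [500.09 300.11 330.12]
```

>>> jog_arm([
  [0.4,0.77,0.03,0,0,-0.12],
  [0.39,0.77,0.03,0,0,-0.12],
  [0.37,0.78,0.03,0,0,-0.12],
  [0.37,0.78,0.04,0,0,-0.11],
  [0.36,0.78,0.03,0,0,-0.12],
])

```text
time: 4.27
position: [533.3, -64.1, 345.2]
ee_rot: [-0.234, -3.133, 0.0]
wrist_force: [0.4, 0.1, 0.4]
opening: 44.1
grip_force: 0.0
```

>>> jog_arm([
  [0.35,0.79,0.03,0,0,-0.12],
  [0.34,0.8,0.03,0,0,-0.12],
  [0.33,0.8,0.03,0,0,-0.12],
  [0.32,0.8,0.03,0,0,-0.12],
  [0.31,0.81,0.03,0,0,-0.11],
])

```text
time: 4.68
position: [499.0, 61.0, 340.8]
ee_rot: [0.137, 3.138, -0.001]
wrist_force: [-0.3, 0.3, -0.2]
opening: 44.2
grip_force: 0.0
```

>>> jog_arm([
  [0.07,0.8,0.03,0,0,-0.11],
  [0.06,0.79,0.04,0,0,-0.11],
  [0.05,0.8,0.03,0,0,-0.12],
  [0.05,0.8,0.03,0,0,-0.11],
  [0.03,0.8,0.04,0,0,-0.11],
])

```text
time: 5.1
position: [499.2, 180.9, 335.9]
ee_rot: [0.044, 3.141, -0.001]
wrist_force: [0.8, 0.4, 0.8]
opening: 44.2
grip_force: 0.0
```

>>> jog_arm([
  [0.02,0.8,0.03,0,0,-0.11],
  [0.02,0.8,0.03,0,0,-0.11],
  [0,0.8,0.04,0,0,-0.12],
  [0,0.8,0.03,0,0,-0.11],
  [-0.02,0.8,0.03,0,0,-0.11],
])

```text
time: 5.52
position: [499.3, 300.7, 331.0]
ee_rot: [-0.048, 3.141, -0.001]
wrist_force: [-0.3, -0.5, -0.1]
opening: 44.2
grip_force: 0.0
```

>>> jog_arm([
  [0,0,0,0,0,0],
  [0,0,0,0,0,0],
  [0,0,0,0,0,0],
  [0,0,0,0,0,0],
  [0,0,0,0,0,0],
])

```text
time: 5.93
position: [500.0, 299.5, 331.1]
ee_rot: [-0.047, 3.141, -0.0]
wrist_force: [-0.1, 0.1, -0.3]
opening: 43.8
grip_force: 0.0
```

```bash
python3 - <<'E'
from h import *
cal=get_calibration('wrist'); im,d=get_image('wrist'); print(state()['position'])
np.savez('w3.npz',im=im,d=d,view=np.array(cal['view']))
for t in ['pen','clip_in']:
    for b in boxes_of('wrist',t)[:3]:
        w=c2w(cal,b['point']);print(t,b['p'],w.round(1),w2px(cal,w).round(0))
vv,uu=np.nonzero(d>0); P=pxs2w(cal,np.c_[uu,vv],d[vv,uu]); np.save('P3.npy',P)
B=lambda x0,x1,y0,y1,z0,z1:P[(P[:,0]>x0)&(P[:,0]<x1)&(P[:,1]>y0)&(P[:,1]<y1)&(P[:,2]>z0)&(P[:,2]<z1)]
for t,Q in [('tail',B(500,560,290,335,185,205)),('barL',B(500,530,325,400,142,150)),('barR',B(500,530,180,300,142,150)),('bridge',B(490,530,300,325,147,155))]:
    if len(Q): print(t,len(Q),Q.mean(0).round(1),Q.min(0).round(1),Q.max(0).round(1),np.median(Q,0).round(1))
Q=np.r_[B(500,530,335,400,140,150),B(500,530,180,295,140,150)]
f=np.polyfit(Q[:,1],Q[:,0],1); print('bar slope',f, np.polyval(f,314))
cv2.imwrite('pics/w3.png',cv2.resize(im[120:340,130:450],None,fx=2.5,fy=2.5,interpolation=cv2.INTER_CUBIC)[:,:,::-1])
E
```

```text
[500.0418579  299.66337706 331.11085307]
pen 0.86 [645.6 450.1   9.9] [[371. 253.]]
pen 0.75 [520.4 313.9 166.3] [[294. 208.]]
pen 0.61 [650.7 321.4   9.4] [[291. 254.]]
clip_in 0.98 [646.5 456.4  14.1] [[375. 255.]]
clip_in 0.94 [651.  322.9   7.9] [[292. 253.]]
clip_in 0.58 [523.6 315.3 167.3] [[296. 211.]]
tail 428 [529.6 313.9 191.8] [520.6 304.1 185.1] [540.5 324.1 194.3] [529.3 313.8 192.2]
barL 327 [514.1 362.4 143. ] [509.3 325.  142. ] [518.7 399.9 145.3] [514.1 362.2 142.9]
barR 578 [517.7 238.5 143. ] [512.1 180.3 142. ] [523.3 299.1 145.1] [517.7 238.  142.9]
bridge 150 [513.4 313.8 148.6] [500.1 304.5 147. ] [523.2 322.9 155. ] [514.6 314.  147.8]
bar slope [-2.90833491e-02  5.24415094e+02] 515.2829222365667
```

View pics/w3.png

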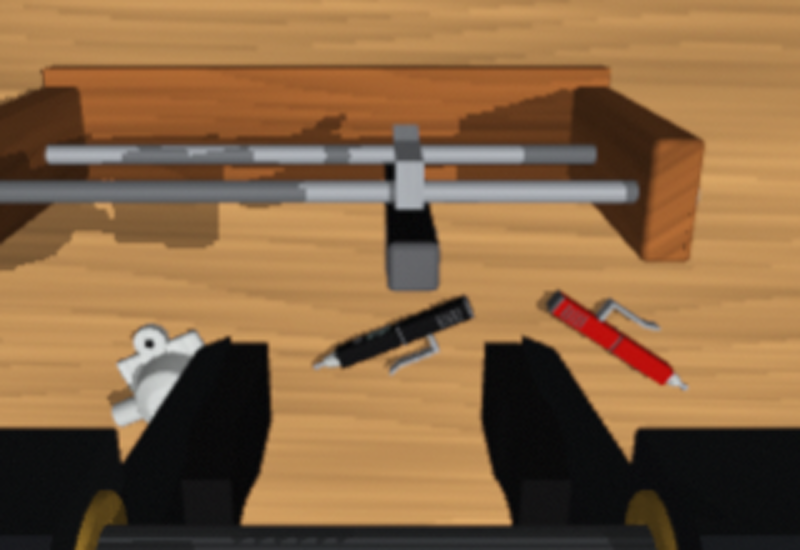

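The picture shows the hanging pen's tail at crop (412,265), with its bridge over the upper bar at (408,185). The look-alikes lie below it. The tail centre measures (530.5, 314) at z about 193.

```bash
python3 - <<'E'
from h import *
p,Q=cur()
plan(p,Q,[([530.5,314,230],tool(91.7),6),([530.5,314,155],tool(91.7),9)])
E
```

```text
[[-0.17,0.07,0.56,0,0,0],[-0.17,0.08,0.56,0,0,0],[-0.17,0.07,0.56,0,0,0],[-0.17,0.07,0.57,0,0,0],[-0.18,0.07,0.56,0,0,0]]
[[-0.17,0.08,0.56,0,0,0],[0,0,0.28,0,0,0],[0,0,0.28,0,0,0],[0,0,0.27,0,0,0],[0,0,0.28,0,0,0]]
[[0,0,0.28,0,0,0],[0,0,0.28,0,0,0],[0,0,0.27,0,0,0],[0,0,0.28,0,0,0],[0,0,0.28,0,0,0]]
max 0.57 end [530.62 314.1  154.95]
```

>>> jog_arm([
  [-0.17,0.07,0.56,0,0,0],
  [-0.17,0.08,0.56,0,0,0],
  [-0.17,0.07,0.56,0,0,0],
  [-0.17,0.07,0.57,0,0,0],
  [-0.18,0.07,0.56,0,0,0],
])

```text
time: 6.5
position: [525.7, 312.1, 245.9]
ee_rot: [-0.048, 3.141, 0.0]
wrist_force: [0.2, -0.2, -0.0]
opening: 44.2
grip_force: 0.0
```

>>> jog_arm([
  [-0.17,0.08,0.56,0,0,0],
  [0,0,0.28,0,0,0],
  [0,0,0.28,0,0,0],
  [0,0,0.27,0,0,0],
  [0,0,0.28,0,0,0],
])

```text
time: 6.92
position: [530.6, 314.9, 196.6]
ee_rot: [-0.049, 3.14, 0.001]
wrist_force: [0.1, 0.0, 0.7]
opening: 44.0
grip_force: 0.0
```

>>> jog_arm([
  [0,0,0.28,0,0,0],
  [0,0,0.28,0,0,0],
  [0,0,0.27,0,0,0],
  [0,0,0.28,0,0,0],
  [0,0,0.28,0,0,0],
])

```text
time: 7.33
position: [530.4, 315.0, 154.0]
ee_rot: [-0.049, 3.141, 0.0]
wrist_force: [-0.4, -1.4, -0.9]
opening: 43.9
grip_force: 0.0
```

>>> jog_arm([
  [0,0,0,0,0,0],
  [0,0,0,0,0,0],
  [0,0,0,0,0,0],
  [0,0,0,0,0,0],
  [0,0,0,0,0,0],
], claw=0, squeeze=45)

```text
time: 7.75
position: [530.9, 315.1, 155.4]
ee_rot: [-0.049, 3.14, 0.001]
wrist_force: [-0.1, 0.4, -0.6]
opening: 19.6
grip_force: 45.0
```

>>> jog_arm([
  [0,0,0,0,0,0],
  [0,0,0,0,0,0],
  [0,0,0,0,0,0],
  [0,0,0,0,0,0],
  [0,0,0,0,0,0],
])

```text
time: 8.17
position: [530.9, 315.1, 155.3]
ee_rot: [-0.049, 3.14, 0.001]
wrist_force: [0.9, 0.4, 1.7]
opening: 19.6
grip_force: 45.0
```

```bash
cat >> h.py <<'E'
O=np.array([0.5,0,125.3])            # tip ball in the tool frame
W0=np.array([618.9,-116.7,184.]); W6=np.array([596.9,-222.4,184.])
D=(W6-W0)/np.linalg.norm(W6-W0)      # along the weld
X=np.array([-D[1],D[0],0])           # gearcase +x
if X[0]<0: X=-X
YAW=np.degrees(np.arctan2(-D[1],-D[0]))
TW=tool(YAW,35)
A=TW.apply([0,0,-1])                 # pen axis to tail
def tplan(p,Q,wps,dec=2):
    """way points given for the tip; straight tip paths"""
    out=[]; t=p+Q.apply(O)
    for (t1,R1,n) in wps:
        dv=(Q.inv()*R1).as_rotvec(); Q0=Q;t0=t
        for i in range(1,n+1):
            Ri=Q0*R.from_rotvec(dv*i/n); ti=t0+(np.array(t1)-t0)*i/n; out.append((ti-Ri.apply(O),Ri,1))
        Q=R1;t=np.array(t1)
    return plan(p,cur()[1],out,dec)
E
python3 - <<'E'
from h import *
print(YAW,X,A)
p,Q=cur()
t=p+Q.apply(O); print(t)
tplan(p,Q,[(t+[1.5,0,5],Q,1),(t+[1.5,0,65],Q,5),(t+[1.5,0,155],Q,4)])
p2=p+[1.5,0,155]
ap=W0-3*X+[0,0,4]+45*A
print('approach',ap)
E
```

```text
78.24253466228787 [ 0.97901893 -0.20376931  0.        ] [-0.56154219  0.11687728  0.81915204]
[530.50326671 315.19764572  29.98012178]
[[-0.05,0,-0.17,0,0,0],[0,0,-0.4,0,0,0],[0,0,-0.4,0,0,0],[0,0,-0.4,0,0,0],[0,0,-0.4,0,0,0]]
[[0,0,-0.4,0,0,0],[0,0,-0.75,0,0,0],[0,0,-0.75,0,0,0],[-0.01,0,-0.75,0,0,0],[0,0,-0.75,0,0,0]]
max 0.75 end [532.48 315.1  310.38]
approach [ 590.69354468 -110.8292146   224.86184199]
```

>>> jog_arm([
  [-0.05,0,-0.17,0,0,0],
  [0,0,-0.4,0,0,0],
  [0,0,-0.4,0,0,0],
  [0,0,-0.4,0,0,0],
  [0,0,-0.4,0,0,0],
])

```text
time: 8.58
position: [531.9, 315.0, 209.5]
ee_rot: [-0.049, 3.141, 0.0]
wrist_force: [0.0, 0.1, -0.8]
opening: 19.5
grip_force: 45.0
```

>>> jog_arm([
  [0,0,-0.4,0,0,0],
  [0,0,-0.75,0,0,0],
  [0,0,-0.75,0,0,0],
  [0,0,-0.75,0,0,0],
  [0,0,-0.75,0,0,0],
])

```text
time: 9.0
position: [531.6, 314.9, 312.0]
ee_rot: [-0.049, 3.141, 0.0]
wrist_force: [0.7, -0.8, -1.0]
opening: 20.0
grip_force: 45.0
```

```bash
python3 - <<'E'
from h import *
s=state();print(s['wrist_force'],s['opening'])
p,Q=cur()
tplan(p,Q,[(W0-3*X+[0,0,4]+45*A,TW,25)])
E
```

```text
[ 0.74712995 -0.81164425 -0.98008535] 20.044686049593345
[[0.04,-0.56,-0.05,0.03,-0.23,0.09],[0.03,-0.55,-0.05,0.03,-0.23,0.09],[0.03,-0.56,-0.04,0.02,-0.24,0.08],[0.02,-0.56,-0.04,0.03,-0.23,0.09],[0.02,-0.55,-0.04,0.03,-0.23,0.09]]
[[0,-0.56,-0.03,0.03,-0.23,0.09],[0.01,-0.55,-0.03,0.02,-0.23,0.08],[-0.01,-0.55,-0.02,0.03,-0.24,0.09],[0,-0.56,-0.02,0.03,-0.23,0.09],[-0.02,-0.55,-0.02,0.03,-0.23,0.09]]
[[-0.02,-0.55,-0.01,0.02,-0.23,0.08],[-0.02,-0.54,-0.01,0.03,-0.23,0.09],[-0.03,-0.55,0,0.03,-0.24,0.09],[-0.04,-0.55,0,0.03,-0.23,0.09],[-0.04,-0.54,0.01,0.03,-0.23,0.08]]
[[-0.05,-0.55,0.02,0.02,-0.23,0.09],[-0.05,-0.54,0.01,0.03,-0.24,0.09],[-0.05,-0.54,0.03,0.03,-0.23,0.09],[-0.06,-0.54,0.03,0.03,-0.23,0.08],[-0.06,-0.54,0.03,0.02,-0.23,0.09]]
[[-0.07,-0.53,0.04,0.03,-0.23,0.09],[-0.07,-0.54,0.05,0.03,-0.24,0.09],[-0.08,-0.53,0.05,0.03,-0.23,0.08],[-0.08,-0.53,0.06,0.02,-0.23,0.09],[-0.08,-0.53,0.06,0.03,-0.23,0.09]]
max 0.56 end [520.63 -96.22 327.84]
```

>>> jog_arm([
  [0.04,-0.56,-0.05,0.03,-0.23,0.09],
  [0.03,-0.55,-0.05,0.03,-0.23,0.09],
  [0.03,-0.56,-0.04,0.02,-0.24,0.08],
  [0.02,-0.56,-0.04,0.03,-0.23,0.09],
  [0.02,-0.55,-0.04,0.03,-0.23,0.09],
])

```text
time: 9.42
position: [528.2, 230.8, 318.0]
ee_rot: [0.023, 3.018, -0.019]
wrist_force: [1.1, -0.3, -2.0]
opening: 19.3
grip_force: 45.0
```

>>> jog_arm([
  [0,-0.56,-0.03,0.03,-0.23,0.09],
  [0.01,-0.55,-0.03,0.02,-0.23,0.08],
  [-0.01,-0.55,-0.02,0.03,-0.24,0.09],
  [0,-0.56,-0.02,0.03,-0.23,0.09],
  [-0.02,-0.55,-0.02,0.03,-0.23,0.09],
])

```text
time: 9.83
position: [525.1, 147.8, 322.8]
ee_rot: [0.089, 2.895, -0.037]
wrist_force: [1.1, 0.4, -2.2]
opening: 19.3
grip_force: 45.0
```

>>> jog_arm([
  [-0.02,-0.55,-0.01,0.02,-0.23,0.08],
  [-0.02,-0.54,-0.01,0.03,-0.23,0.09],
  [-0.03,-0.55,0,0.03,-0.24,0.09],
  [-0.04,-0.55,0,0.03,-0.23,0.09],
  [-0.04,-0.54,0.01,0.03,-0.23,0.08],
])

```text
time: 10.25
position: [522.6, 65.8, 325.9]
ee_rot: [0.15, 2.771, -0.054]
wrist_force: [-0.9, -0.5, -1.7]
opening: 19.9
grip_force: 45.0
```

>>> jog_arm([
  [-0.05,-0.55,0.02,0.02,-0.23,0.09],
  [-0.05,-0.54,0.01,0.03,-0.24,0.09],
  [-0.05,-0.54,0.03,0.03,-0.23,0.09],
  [-0.06,-0.54,0.03,0.03,-0.23,0.08],
  [-0.06,-0.54,0.03,0.02,-0.23,0.09],
])

```text
time: 10.67
position: [520.7, -15.8, 327.0]
ee_rot: [0.207, 2.645, -0.068]
wrist_force: [-0.2, 0.3, -1.4]
opening: 19.7
grip_force: 45.0
```

>>> jog_arm([
  [-0.07,-0.53,0.04,0.03,-0.23,0.09],
  [-0.07,-0.54,0.05,0.03,-0.24,0.09],
  [-0.08,-0.53,0.05,0.03,-0.23,0.08],
  [-0.08,-0.53,0.06,0.02,-0.23,0.09],
  [-0.08,-0.53,0.06,0.03,-0.23,0.09],
])

```text
time: 11.08
position: [520.2, -96.7, 326.7]
ee_rot: [0.26, 2.519, -0.082]
wrist_force: [-0.1, 0.7, -1.6]
opening: 19.6
grip_force: 45.0
```

>>> jog_arm([
  [0,0,0,0,0,0],
  [0,0,0,0,0,0],
  [0,0,0,0,0,0],
  [0,0,0,0,0,0],
  [0,0,0,0,0,0],
])

```text
time: 11.5
position: [521.1, -95.4, 326.2]
ee_rot: [0.258, 2.52, -0.081]
wrist_force: [-0.8, -0.4, -1.9]
opening: 19.6
grip_force: 45.0
```

```bash
python3 - <<'E'
from h import *
p,Q=cur(); t=p+Q.apply(O)
print(p,'tip',t,'want',W0-3*X+[0,0,4]+45*A,'ang err',np.degrees((TW.inv()*Q).magnitude()))
cal=get_calibration('wrist'); im,d=get_image('wrist')
np.savez('w4.npz',im=im,d=d,view=np.array(cal['view']))
F=[state()['wrist_force']]
for i in range(3): get_image('wrist');F.append(state()['wrist_force'])
print(np.round(F,2).tolist())
print('tip px',w2px(cal,t),'W px',w2px(cal,[W0,W6,W0+[0,0,0]+4*-D]),'pen axis px',w2px(cal,[t+24*A,t+60*A]))
cv2.imwrite('pics/w4.png',cv2.resize(im[100:320,130:450],None,fx=2.5,fy=2.5,interpolation=cv2.INTER_CUBIC)[:,:,::-1])
E
```

```text
[521.09379663 -95.38849746 326.22102346] tip [ 591.0243412  -109.85162627  223.26046382] want [ 590.69354468 -110.8292146   224.86184199] ang err 0.07147274469645382
[[0.28, 0.41, -1.22], [0.6, 0.16, -2.61], [-0.35, -0.55, -1.72], [1.14, -0.02, -1.6]]
tip px [[280.44484818 200.67935699]] W px [[279.39894823 187.76677062]
 [174.57957783 187.72271901]
 [283.28636303 187.76928005]] pen axis px [[280.47568731 209.33192001]
 [280.5336742  225.6058839 ]]
```

View pics/w4.png

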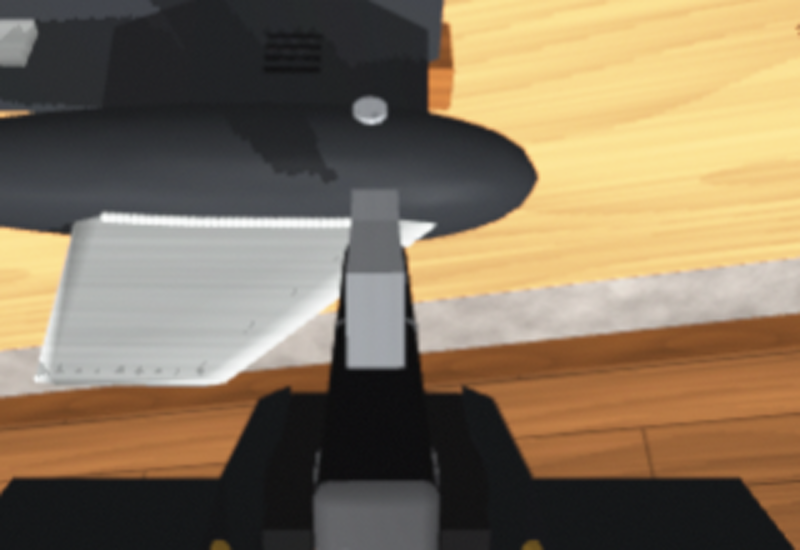

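The clip tongue (crop 375,230) hides the tip, but the weld bead shows clearly from (102,214) to (350,221). I'll refine the weld line from three views.

```bash
python3 - <<'E'
from h import *
from scipy.optimize import least_squares
cw=get_calibration('wrist'); obs=[]
for k,u0,u1,v0,v1 in [(1,266,322,262,284),(2,256,362,208,226),(4,174,266,175,195)]:
    z=np.load(f'w{k}.npz'); g=z['im'].astype(float).mean(2); c=dict(cw); c['view']=z['view']; pts=[]
    for u in range(u0,u1):
        col=g[v0:v1,u]; j=int(col.argmax())
        seg=col[max(j-6,0):j+1]; th=(seg.min()+col[j])/2; i=np.nonzero(seg<th)[0]
        if len(i)==0 or i[-1]+1>=len(seg): continue
        i=i[-1]; pts.append((u,v0+max(j-6,0)+i+(th-seg[i])/(seg[i+1]-seg[i])))
    pts=np.array(pts); obs.append((k,c,pts)); f=np.polyfit(pts[:,0],pts[:,1],1); print(k,len(pts),f.round(4),(pts[:,1]-np.polyval(f,pts[:,0])).std().round(2))
Y=np.linspace(-230,-105,60)
def line(q): return np.c_[q[0]+q[1]*(Y+170),Y,q[2]+q[3]*(Y+170)]
def res(q,ob=obs,reg=True):
    r=[]
    for k,c,pts in ob:
        w=w2px(c,line(q)); o=np.argsort(w[:,0]); r.append((np.interp(pts[:,0],w[o,0],w[o,1])-pts[:,1])/len(pts)**.5)
    return np.r_[np.concatenate(r),(q[3])/.005]
for ob in (obs,obs[:2],obs[1:],[obs[0],obs[2]]):
    s=least_squares(lambda q:res(q,ob),[608,.205,184,0],x_scale=[1,.01,1,.01]); print([o[0] for o in ob],s.x.round(4),'y=-170; rms',np.sqrt(2*s.cost/len(ob)).round(2))
# depth near bead in w4: skeg face and torpedo profile
z=np.load('w4.npz'); c=dict(cw); c['view']=z['view']; d=z['d']; vv,uu=np.nonzero(d>0); P=pxs2w(c,np.c_[uu,vv],d[vv,uu])
r=P-(W0+W6)/2; x=r@X; s=r@D; m=(abs(s)<35)&(abs(x)<45)&(P[:,2]>120)
for a in np.arange(-30,8,4):
    q=m&(abs(x-a)<2)&(P[:,2]<190); 
    if q.sum()>5: print('torp x',a,np.median(P[q,2]).round(1),q.sum())
for zz in np.arange(190,256,10):
    q=m&(abs(P[:,2]-zz)<4)
    if q.sum()>5: f=np.polyfit(s[q],x[q],1); print('face z',zz,f.round(4))
E
```

```text
1 56 [2.760000e-02 2.662642e+02] 0.14
2 106 [6.600000e-03 2.156188e+02] 0.17
4 92 [2.000000e-02 1.818732e+02] 0.27
[1, 2, 4] [6.064877e+02 2.281000e-01 1.832857e+02 1.000000e-04] y=-170; rms 0.28
[1, 2] [6.060202e+02 2.272000e-01 1.842999e+02 0.000000e+00] y=-170; rms 0.21
[2, 4] [6.063875e+02 2.280000e-01 1.833132e+02 1.000000e-04] y=-170; rms 0.28
[1, 4] [ 6.073912e+02  2.403000e-01  1.825502e+02 -0.000000e+00] y=-170; rms 0.22
torp x -26 155.3 978
torp x -22 166.7 706
torp x -18 173.5 415
torp x -14 176.9 430
torp x -10 179.4 429
torp x -6 181.8 251
torp x -2 184.5 369
torp x 2 187.7 192
face z 190 [-0.0141  0.4266]
face z 200 [-0.0138  0.6912]
face z 210 [-0.0126  0.9111]
face z 220 [-0.0236  1.3012]
face z 230 [-0.0376  1.7638]
face z 240 [-0.0468  2.2058]
face z 250 [-0.0553  2.7024]
```

```bash
sed -i 's/^W0=.*/W0=np.array([619.6,-117.05,184.]); W6=np.array([596.4,-222.5,184.])/' h.py; python3 - <<'E'
from h import *
print(YAW,D,X)
p,Q=cur(); T=W0-7*X; T[2]=194
tplan(p,Q,[(T,TW,5)])
print('step +X 1mm in tool units', TW.inv().apply(X)/30)
E
```

```text
77.59206321202511 [-0.21487062 -0.97664252  0.        ] [ 0.97664252 -0.21487062  0.        ]
[[-0.01,0,0.24,0.01,0,0.02],[-0.02,0,0.25,0.02,0,0.02],[-0.01,0,0.24,0.01,0,0.02],[-0.01,0,0.24,0.01,-0.01,0.02],[-0.01,0,0.25,0.02,0,0.02]]
max 0.25 end [ 542.95 -100.28  296.79]
step +X 1mm in tool units [-2.73050681e-02  3.33387381e-19  1.91192145e-02]
```

>>> jog_arm([
  [-0.01,0,0.24,0.01,0,0.02],
  [-0.02,0,0.25,0.02,0,0.02],
  [-0.01,0,0.24,0.01,0,0.02],
  [-0.01,0,0.24,0.01,-0.01,0.02],
  [-0.01,0,0.25,0.02,0,0.02],
], squeeze=60)

```text
time: 12.12
position: [543.1, -100.9, 295.5]
ee_rot: [0.276, 2.518, -0.087]
wrist_force: [-0.5, -0.4, -1.3]
opening: 19.5
grip_force: 60.0
```

>>> jog_arm([
  [0,0,0,0,0,0],
  [0,0,0,0,0,0],
  [-0.027,0,0.019,0,0,0],
  [-0.027,0,0.019,0,0,0],
  [0,0,0,0,0,0],
])

```text
time: 12.53
position: [545.1, -101.4, 297.5]
ee_rot: [0.276, 2.516, -0.087]
wrist_force: [-0.8, -0.2, -2.0]
opening: 19.8
grip_force: 60.0
```

```bash
cat >> h.py <<'E'
def rep(n=3):
    F=[]
    for i in range(n):
        F.append(state()['wrist_force']); get_image('wrist')
    F=np.array(F).mean(0)-[0.3,0,-1.7]
    p,Q=cur(); t=p+Q.apply(O)-W0
    print('t',state()['time'],'tip: along',round(t@D,2),'x',round(t@X,2),'z',round(t[2]+184,2),'| F x',round(F@X,2),'y',round(F@D,2),'z',round(F[2],2),'axial',round(F@A,2),'ang',np.degrees((TW.inv()*Q).magnitude()).round(2))
    return p,Q
E
python3 -c "
from h import *
rep()"
```

```text
t 12.6833 tip: along 0.82 x -4.81 z 194.47 | F x -0.51 y 0.39 z 0.07 axial 0.35 ang 0.12
```

>>> jog_arm([
  [-0.014,0,0.01,0,0,0],
  [-0.014,0,0.01,0,0,0],
  [-0.014,0,0.01,0,0,0],
  [-0.014,0,0.01,0,0,0],
  [0,0,0,0,0,0],
])

```text
time: 13.1
position: [546.8, -101.7, 296.8]
ee_rot: [0.276, 2.518, -0.087]
wrist_force: [-0.8, 0.3, -1.5]
opening: 19.5
grip_force: 60.0
```

```bash
python3 -c "
from h import *
rep()"
```

```text
t 13.25 tip: along 0.75 x -2.96 z 193.89 | F x -0.93 y 0.28 z 0.77 axial 1.16 ang 0.09
```

>>> jog_arm([
  [-0.014,0,0.01,0,0,0],
  [0,0,0,0,0,0],
  [-0.014,0,0.01,0,0,0],
  [0,0,0,0,0,0],
  [0,0,0,0,0,0],
])

```text
time: 13.67
position: [547.6, -101.9, 296.5]
ee_rot: [0.276, 2.518, -0.087]
wrist_force: [-1.8, 1.3, -1.3]
opening: 19.5
grip_force: 60.0
```

```bash
python3 -c "
from h import *
rep()"
```

```text
t 13.8167 tip: along 0.76 x -2.09 z 193.67 | F x -1.91 y 0.18 z 0.83 axial 1.78 ang 0.09
```

>>> jog_arm([
  [0.034,0.015,0.034,0,0,0],
  [0.034,0.015,0.034,0,0,0],
  [0.034,0.015,0.034,0,0,0],
  [0.034,0.015,0.034,0,0,0],
  [0,0,0,0,0,0],
])

```text
time: 14.23
position: [547.0, -99.8, 290.5]
ee_rot: [0.276, 2.518, -0.087]
wrist_force: [-1.3, -0.4, -2.5]
opening: 19.5
grip_force: 60.0
```

```bash
python3 -c "
from h import *
rep(4)"
```

```text
t 14.4333 tip: along -1.1 x -3.01 z 187.93 | F x -0.84 y -0.11 z -0.35 axial 0.2 ang 0.08
```

>>> jog_arm([
  [0.019,0,0.027,0,0,0],
  [0,0,0,0,0,0],
  [0.019,0,0.027,0,0,0],
  [0,0,0,0,0,0],
  [0,0,0,0,0,0],
])

```text
time: 14.85
position: [547.2, -100.0, 289.1]
ee_rot: [0.276, 2.517, -0.087]
wrist_force: [-1.4, 0.2, 0.4]
opening: 19.6
grip_force: 60.0
```

```bash
python3 -c "
from h import *
rep(4)"
```

```text
t 15.05 tip: along -1.03 x -2.88 z 186.29 | F x -1.32 y 0.14 z 1.01 axial 1.59 ang 0.09
```

>>> jog_arm([
  [0,0,0.033,0,0,0],
  [0,0,0.033,0,0,0],
  [0,0,0.033,0,0,0],
  [0,0,0,0,0,0],
  [0,0,0,0,0,0],
])

```text
time: 15.47
position: [548.9, -100.3, 286.7]
ee_rot: [0.276, 2.517, -0.087]
wrist_force: [-2.0, 1.0, -0.3]
opening: 19.5
grip_force: 60.0
```

```bash
python3 - <<'E'
from h import *
p,Q=rep(5)
# bead view for height/side check of the far end
cal=get_calibration('wrist'); im,d=get_image('wrist'); np.savez('w5.npz',im=im,d=d,view=np.array(cal['view']))
E
```

```text
t 15.7167 tip: along -0.98 x -1.2 z 183.83 | F x -1.81 y 0.07 z 1.2 axial 2.02 ang 0.1
```

Contact in the corner at about 2 N axial. Starting the traverse at 25 mm/s.

>>> jog_arm([
  [0,-0.07,0,0,0,0],
  [0,-0.07,0,0,0,0],
  [0,-0.07,0,0,0,0],
  [0,-0.07,0,0,0,0],
  [0,-0.07,0,0,0,0],
])

```text
time: 16.18
position: [546.6, -110.7, 286.8]
ee_rot: [0.276, 2.517, -0.087]
wrist_force: [-0.7, 3.7, 0.2]
opening: 19.5
grip_force: 60.0
```

>>> jog_arm([
  [0,-0.07,0,0,0,0],
  [0,-0.07,0,0,0,0],
  [0,-0.07,0,0,0,0],
  [0,-0.07,0,0,0,0],
  [0,-0.07,0,0,0,0],
])

```text
time: 16.6
position: [544.3, -121.1, 286.8]
ee_rot: [0.276, 2.517, -0.087]
wrist_force: [-1.5, 3.5, 0.3]
opening: 19.4
grip_force: 60.0
```

>>> jog_arm([
  [0,-0.07,0,0,0,0],
  [0,-0.07,0,0,0,0],
  [0,-0.07,0,0,0,0],
  [0,-0.07,0,0,0,0],
  [0,-0.07,0,0,0,0],
])

```text
time: 17.02
position: [542.1, -131.3, 286.9]
ee_rot: [0.276, 2.517, -0.087]
wrist_force: [-0.4, 2.4, 1.3]
opening: 19.4
grip_force: 60.0
```

```bash
python3 -c "
from h import *
F=np.array(state()['wrist_force'])-[.3,0,-1.7];p,Q=cur();t=p+Q.apply(O)-W0;print(t@D,t@X,t[2]+184,'F',F@X,F@D,F[2],F@A)"
```

```text
30.690327896701536 -1.0912248888779916 184.00995322336286 F -1.2441343893978716 -2.2246336318284485 2.98238312940348 3.156631406716478
```

>>> jog_arm([
  [0,-0.07,0,0,0,0],
  [0,-0.07,0,0,0,0],
  [0,-0.07,0,0,0,0],
  [0,-0.07,0,0,0,0],
  [0,-0.07,0,0,0,0],
])

```text
time: 17.43
position: [539.8, -141.5, 286.8]
ee_rot: [0.276, 2.517, -0.087]
wrist_force: [-0.8, 2.4, 0.8]
opening: 19.4
grip_force: 60.0
```

>>> jog_arm([
  [0,-0.07,0,0,0,0],
  [0,-0.07,0,0,0,0],
  [0,-0.07,0,0,0,0],
  [0,-0.07,0,0,0,0],
  [0,-0.07,0,0,0,0],
])

```text
time: 17.85
position: [537.4, -151.8, 286.6]
ee_rot: [0.276, 2.518, -0.087]
wrist_force: [-0.7, 2.2, 0.4]
opening: 19.3
grip_force: 60.0
```

```bash
python3 -c "
from h import *
F=np.array(state()['wrist_force'])-[.3,0,-1.7];p,Q=cur();t=p+Q.apply(O)-W0;print(t@D,t@X,t[2]+184,'F',F@X,F@D,F[2],F@A)"
```

```text
51.74637013372114 -1.352005757890625 183.6820910516966 F -1.4414391831276798 -1.949601206248628 2.0971900902282488 2.5446930995482226
```

>>> jog_arm([
  [-0.005,-0.07,0.004,0,0,0],
  [0,-0.07,0,0,0,0],
  [-0.005,-0.07,0.004,0,0,0],
  [0,-0.07,0,0,0,0],
  [0,-0.07,0,0,0,0],
])

```text
time: 18.27
position: [535.4, -162.1, 286.5]
ee_rot: [0.276, 2.518, -0.087]
wrist_force: [-1.3, 1.9, 0.0]
opening: 19.6
grip_force: 60.0
```

>>> jog_arm([
  [0,-0.07,0,0,0,0],
  [0,-0.07,0,0,0,0],
  [0,-0.07,0,0,0,0],
  [0,-0.07,0,0,0,0],
  [0,-0.07,0,0,0,0],
])

```text
time: 18.68
position: [533.1, -172.3, 286.5]
ee_rot: [0.276, 2.518, -0.087]
wrist_force: [-1.8, 3.0, 0.9]
opening: 19.1
grip_force: 60.0
```

```bash
python3 -c "
from h import *
F=np.array(state()['wrist_force'])-[.3,0,-1.7];p,Q=cur();t=p+Q.apply(O)-W0;print(t@D,t@X,t[2]+184,'F',F@X,F@D,F[2],F@A)"
```

```text
72.66300598747105 -1.088275401618945 183.57377821860683 F -2.7412016705093065 -2.4627711644474886 2.6076383232704856 3.7083409487636
```

>>> jog_arm([
  [0,-0.07,0,0,0,0],
  [0,-0.07,0,0,0,0],
  [0,-0.07,0,0,0,0],
  [0,-0.07,0,0,0,0],
  [0,-0.07,0,0,0,0],
])

```text
time: 19.1
position: [530.9, -182.6, 286.5]
ee_rot: [0.276, 2.518, -0.087]
wrist_force: [-1.4, 2.4, -0.1]
opening: 19.3
grip_force: 60.0
```

>>> jog_arm([
  [0,-0.07,0,0,0,0],
  [0,-0.07,0,0,0,0],
  [0,-0.07,0,0,0,0],
  [0,-0.07,0,0,0,0],
  [0,-0.07,0,0,0,0],
])

```text
time: 19.52
position: [528.6, -192.8, 286.5]
ee_rot: [0.276, 2.518, -0.087]
wrist_force: [-1.5, 3.1, -0.0]
opening: 19.6
grip_force: 60.0
```

```bash
python3 -c "
from h import *
F=np.array(state()['wrist_force'])-[.3,0,-1.7];p,Q=cur();t=p+Q.apply(O)-W0;print(t@D,t@X,t[2]+184,'F',F@X,F@D,F[2],F@A)"
```

```text
93.66962326277012 -1.1108999121417393 183.55866173760535 F -2.3848201545262424 -2.6732835892733626 1.666267398874284 2.7328029916912837
```

>>> jog_arm([
  [0,-0.07,0,0,0,0],
  [0,-0.07,0,0,0,0],
  [0,-0.07,0,0,0,0],
  [0,-0.07,0,0,0,0],
  [0,-0.07,0,0,0,0],
])

```text
time: 19.93
position: [526.3, -203.1, 286.5]
ee_rot: [0.276, 2.518, -0.087]
wrist_force: [-1.8, 1.6, -0.3]
opening: 19.2
grip_force: 60.0
```

>>> jog_arm([
  [0,-0.07,0,0,0,0],
  [0,-0.07,0,0,0,0],
  [0,-0.07,0,0,0,0],
  [0,-0.07,0,0,0,0],
  [0,0,0,0,0,0],
])

```text
time: 20.35
position: [524.6, -212.2, 286.9]
ee_rot: [0.276, 2.517, -0.089]
wrist_force: [-3.1, -1.3, -0.5]
opening: 19.3
grip_force: 60.0
```

```bash
python3 - <<'E'
from h import *
p,Q=rep(3)
cal=get_calibration('wrist'); im,d=get_image('wrist'); np.savez('w6.npz',im=im,d=d,view=np.array(cal['view']))
print('tip px',w2px(cal,p+Q.apply(O)+3*A),'W6',w2px(cal,W6),'W0',w2px(cal,W0))
cv2.imwrite('pics/w6.png',cv2.resize(im[100:320,180:500],None,fx=2.5,fy=2.5,interpolation=cv2.INTER_CUBIC)[:,:,::-1])
E
```

```text
t 20.5 tip: along 113.58 x -0.7 z 184.13 | F x -2.46 y 2.07 z 0.9 axial 2.15 ang 0.18
tip px [[280.42053052 201.65819871]] W6 [[286.76844537 201.01857998]] W0 [[408.74902054 201.05731508]]
```

View pics/w6.png

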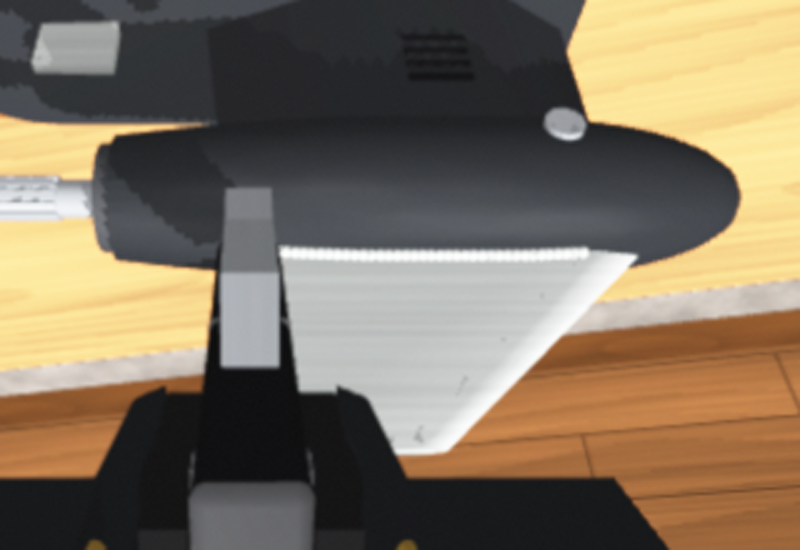

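The clip at (250,230) sits at the shaft end of the bead, and the nose end of the bead is at (588,253). I'll check the two ends against the travelled range.

```bash
python3 - <<'E'
from h import *
cw=get_calibration('wrist')
for k,v0,v1,us in [(2,214,224,(248,256)),(2,214,224,(360,370)),(6,196,206,(408,422)),(5,180,206,(160,180)),(4,180,192,(166,176))]:
    z=np.load(f'w{k}.npz'); g=z['im'].astype(float); c=dict(cw); c['view']=z['view']
    print(k,[(u,int(g[v0:v1,u].mean(1).max()),int(v0+g[v0:v1,u].mean(1).argmax())) for u in range(*us)])
    u=np.linspace(us[0],us[1],200)
    for s in (-4,0,108,111): print('  along',s,w2px(c,W0+s*D)[0].round(1),end='')
    print()
E
```

```text
2 [(248, 94, 223), (249, 95, 223), (250, 98, 223), (251, 99, 220), (252, 126, 219), (253, 144, 219), (254, 141, 219), (255, 139, 219)]
  along -4 [363.6 219.4]  along 0 [359.7 219.4]  along 108 [255.8 219.1]  along 111 [252.9 219.1]
2 [(360, 210, 219), (361, 200, 219), (362, 195, 219), (363, 214, 219), (364, 201, 219), (365, 156, 220), (366, 146, 223), (367, 151, 223), (368, 156, 223), (369, 161, 223)]
  along -4 [363.6 219.4]  along 0 [359.7 219.4]  along 108 [255.8 219.1]  along 111 [252.9 219.1]
6 [(408, 247, 201), (409, 245, 201), (410, 248, 201), (411, 247, 201), (412, 249, 201), (413, 252, 201), (414, 248, 201), (415, 222, 201), (416, 209, 205), (417, 214, 205), (418, 220, 205), (419, 224, 205), (420, 228, 205), (421, 231, 205)]
  along -4 [413.3 201.1]  along 0 [408.7 201.1]  along 108 [286.7 201. ]  along 111 [283.3 201. ]
5 [(160, 246, 201), (161, 250, 201), (162, 249, 201), (163, 244, 201), (164, 250, 202), (165, 252, 202), (166, 248, 202), (167, 248, 202), (168, 252, 202), (169, 250, 202), (170, 247, 202), (171, 251, 202), (172, 251, 202), (173, 247, 202), (174, 250, 202), (175, 251, 202), (176, 250, 202), (177, 249, 202), (178, 251, 202), (179, 249, 202)]
  along -4 [283.8 201.6]  along 0 [279.3 201.6]  along 108 [157.6 201.7]  along 111 [154.3 201.7]
4 [(166, 165, 189), (167, 170, 189), (168, 176, 189), (169, 181, 188), (170, 213, 187), (171, 244, 187), (172, 249, 187), (173, 246, 187), (174, 247, 187), (175, 248, 187)]
  along -4 [283.1 188.3]  along 0 [279.2 188.2]  along 108 [174.2 187.4]  along 111 [171.3 187.4]
```

The bead spans the travelled range: start at −1 mm, end at about 113 mm. Lifting off along the pen and returning to the rail.

>>> jog_arm([
  [0.01,0,-0.2,0,0,0],
  [0,0,-0.3,0,0,0],
  [0,0,-0.4,0,0,0],
  [0,0,-0.4,0,0,0],
  [0,0,-0.3,0,0,0],
])

```text
time: 20.97
position: [497.5, -204.8, 327.9]
ee_rot: [0.275, 2.515, -0.087]
wrist_force: [-0.7, 0.2, -1.3]
opening: 19.5
grip_force: 60.0
```

```bash
python3 - <<'E'
from h import *
p,Q=cur(); print(p)
tplan(p,Q,[([532.5,315.1,185.],tool(91.79),30)])
E
```

```text
[ 497.47624536 -204.8430514   327.93066342]
[[0.08,0.56,-0.06,-0.02,0.19,-0.08],[0.07,0.57,-0.05,-0.03,0.2,-0.07],[0.07,0.56,-0.05,-0.02,0.19,-0.08],[0.07,0.57,-0.05,-0.03,0.2,-0.08],[0.06,0.57,-0.04,-0.02,0.19,-0.07]]
[[0.06,0.56,-0.03,-0.03,0.2,-0.08],[0.05,0.57,-0.03,-0.02,0.19,-0.08],[0.05,0.58,-0.03,-0.03,0.19,-0.07],[0.05,0.57,-0.02,-0.02,0.2,-0.08],[0.04,0.57,-0.02,-0.02,0.19,-0.08]]
[[0.04,0.58,-0.01,-0.03,0.2,-0.07],[0.03,0.57,-0.01,-0.02,0.19,-0.08],[0.03,0.58,-0.01,-0.03,0.2,-0.08],[0.03,0.58,0,-0.02,0.19,-0.08],[0.02,0.58,0,-0.03,0.19,-0.07]]
[[0.01,0.58,0,-0.02,0.2,-0.08],[0.01,0.58,0.01,-0.02,0.19,-0.08],[0.01,0.58,0.01,-0.03,0.2,-0.07],[0,0.58,0.02,-0.02,0.19,-0.08],[-0.01,0.58,0.01,-0.03,0.2,-0.08]]
[[-0.01,0.58,0.02,-0.02,0.19,-0.07],[-0.02,0.59,0.03,-0.03,0.19,-0.08],[-0.02,0.58,0.03,-0.02,0.2,-0.08],[-0.02,0.58,0.03,-0.03,0.19,-0.07],[-0.03,0.59,0.03,-0.02,0.2,-0.08]]
[[-0.04,0.58,0.03,-0.02,0.19,-0.08],[-0.04,0.59,0.04,-0.03,0.2,-0.07],[-0.05,0.58,0.04,-0.02,0.19,-0.08],[-0.05,0.59,0.04,-0.03,0.2,-0.08],[-0.06,0.58,0.04,-0.02,0.19,-0.07]]
max 0.59 end [532.93 314.99 310.44]
```

>>> jog_arm([
  [0.08,0.56,-0.06,-0.02,0.19,-0.08],
  [0.07,0.57,-0.05,-0.03,0.2,-0.07],
  [0.07,0.56,-0.05,-0.02,0.19,-0.08],
  [0.07,0.57,-0.05,-0.03,0.2,-0.08],
  [0.06,0.57,-0.04,-0.02,0.19,-0.07],
])

```text
time: 21.38
position: [501.9, -118.5, 327.2]
ee_rot: [0.23, 2.623, -0.075]
wrist_force: [0.3, -0.3, -2.1]
opening: 19.4
grip_force: 60.0
```

>>> jog_arm([
  [0.06,0.56,-0.03,-0.03,0.2,-0.08],
  [0.05,0.57,-0.03,-0.02,0.19,-0.08],
  [0.05,0.58,-0.03,-0.03,0.19,-0.07],
  [0.05,0.57,-0.02,-0.02,0.2,-0.08],
  [0.04,0.57,-0.02,-0.02,0.19,-0.08],
])

```text
time: 21.8
position: [507.3, -32.4, 326.1]
ee_rot: [0.18, 2.729, -0.061]
wrist_force: [-0.2, -0.8, -0.8]
opening: 19.5
grip_force: 60.0
```

>>> jog_arm([
  [0.04,0.58,-0.01,-0.03,0.2,-0.07],
  [0.03,0.57,-0.01,-0.02,0.19,-0.08],
  [0.03,0.58,-0.01,-0.03,0.2,-0.08],
  [0.03,0.58,0,-0.02,0.19,-0.08],
  [0.02,0.58,0,-0.03,0.19,-0.07],
])

```text
time: 22.22
position: [513.1, 54.3, 323.6]
ee_rot: [0.128, 2.834, -0.045]
wrist_force: [0.6, 0.1, -1.6]
opening: 19.6
grip_force: 60.0
```

>>> jog_arm([
  [0.01,0.58,0,-0.02,0.2,-0.08],
  [0.01,0.58,0.01,-0.02,0.19,-0.08],
  [0.01,0.58,0.01,-0.03,0.2,-0.07],
  [0,0.58,0.02,-0.02,0.19,-0.08],
  [-0.01,0.58,0.01,-0.03,0.2,-0.08],
])

```text
time: 22.63
position: [519.6, 141.1, 320.3]
ee_rot: [0.072, 2.939, -0.03]
wrist_force: [0.3, 0.9, -1.1]
opening: 19.7
grip_force: 60.0
```

>>> jog_arm([
  [-0.01,0.58,0.02,-0.02,0.19,-0.07],
  [-0.02,0.59,0.03,-0.03,0.19,-0.08],
  [-0.02,0.58,0.03,-0.02,0.2,-0.08],
  [-0.02,0.58,0.03,-0.03,0.19,-0.07],
  [-0.03,0.59,0.03,-0.02,0.2,-0.08],
])

```text
time: 23.05
position: [526.3, 228.5, 315.4]
ee_rot: [0.014, 3.041, -0.013]
wrist_force: [-0.0, 0.5, -1.7]
opening: 19.5
grip_force: 60.0
```

>>> jog_arm([
  [-0.04,0.58,0.03,-0.02,0.19,-0.08],
  [-0.04,0.59,0.04,-0.03,0.2,-0.07],
  [-0.05,0.58,0.04,-0.02,0.19,-0.08],
  [-0.05,0.59,0.04,-0.03,0.2,-0.08],
  [-0.06,0.58,0.04,-0.02,0.19,-0.07],
])

```text
time: 23.47
position: [533.3, 316.2, 309.5]
ee_rot: [0.049, -3.139, -0.004]
wrist_force: [-1.0, 0.0, -1.9]
opening: 19.3
grip_force: 60.0
```

>>> jog_arm([
  [0,0,0,0,0,0],
  [0,0,0,0,0,0],
  [0,0,0,0,0,0],
  [0,0,0,0,0,0],
  [0,0,0,0,0,0],
])

```text
time: 23.88
position: [533.0, 314.0, 309.1]
ee_rot: [0.047, -3.14, -0.001]
wrist_force: [0.6, -0.1, -1.4]
opening: 19.6
grip_force: 60.0
```

```bash
python3 - <<'E'
from h import *
p,Q=cur(); H=tool(91.79); print(p,np.degrees((H.inv()*Q).as_rotvec()))
cal=get_calibration('wrist'); im,d=get_image('wrist'); np.savez('w7.npz',im=im,d=d,view=np.array(cal['view']))
vv,uu=np.nonzero(d>0); P=pxs2w(cal,np.c_[uu,vv],d[vv,uu]); L=Q.inv().apply(P-p)
m=(abs(L[:,1])<15)&(L[:,0]>-5)&(L[:,0]<45)&(L[:,2]<80)
L=L[m]; print(len(L))
for z0 in range(0,66,6):
    q=abs(L[:,2]-z0)<3
    if q.sum()>3: print(z0,q.sum(),'x med',np.median(L[q,0]).round(1),'y',np.median(L[q,1]).round(1),L[q,1].min().round(1),L[q,1].max().round(1))
# bar points
for lo,hi in ((180,295),(335,400)):
    q=(P[:,0]>500)&(P[:,0]<530)&(P[:,1]>lo)&(P[:,1]<hi)&(P[:,2]>142)&(P[:,2]<150)
    if q.sum(): print('bar',q.sum(),P[q].mean(0).round(1))
plan(p,Q,[([532.9,315.1,216],H,4),([532.9,315.1,160],H,8),([532.4,315.1,155.5],H,3)])
cv2.imwrite('pics/w7.png',cv2.resize(im[100:320,120:440],None,fx=2.5,fy=2.5,interpolation=cv2.INTER_CUBIC)[:,:,::-1])
E
```

```text
[532.96088659 314.02498095 309.05559279] [-0.04345845  0.08764178  0.07694625]
13981
0 307 x med 9.2 y 0.2 -14.9 15.0
6 995 x med 18.3 y -0.8 -14.2 9.2
12 202 x med 22.4 y -0.8 -10.6 9.0
18 123 x med 30.5 y -0.8 -10.4 9.2
24 118 x med 30.4 y -0.6 -10.7 9.1
30 97 x med 30.6 y -0.3 -10.4 9.2
36 92 x med 30.6 y -0.8 -10.6 8.8
42 78 x med 30.6 y -0.5 -10.3 9.2
48 93 x med 30.8 y -0.9 -10.6 8.9
54 132 x med 32.5 y -0.9 -10.7 9.1
60 94 x med 34.7 y -0.9 -10.5 8.7
bar 689 [517.9 237.5 143. ]
bar 384 [514.  367.1 143. ]
[[0,0.01,0.78,0,0,0],[0,0.01,0.77,0,-0.01,-0.01],[0,0.01,0.78,0.01,0,0],[0,0,0.77,0,0,0],[0,0,0.23,0,0,0]]
[[0,0,0.24,0,0,0],[0,0,0.23,0,0,0],[0,0,0.23,0,0,0],[0,0,0.24,0,0,0],[0,0,0.23,0,0,0]]
[[0,0,0.23,0,0,0],[0,0,0.24,0,0,0],[0,0,0.05,0,0,0],[0.01,0,0.05,0,0,0],[0,0.01,0.05,0,0,0]]
max 0.78 end [532.5  315.24 155.46]
```

View pics/w7.png

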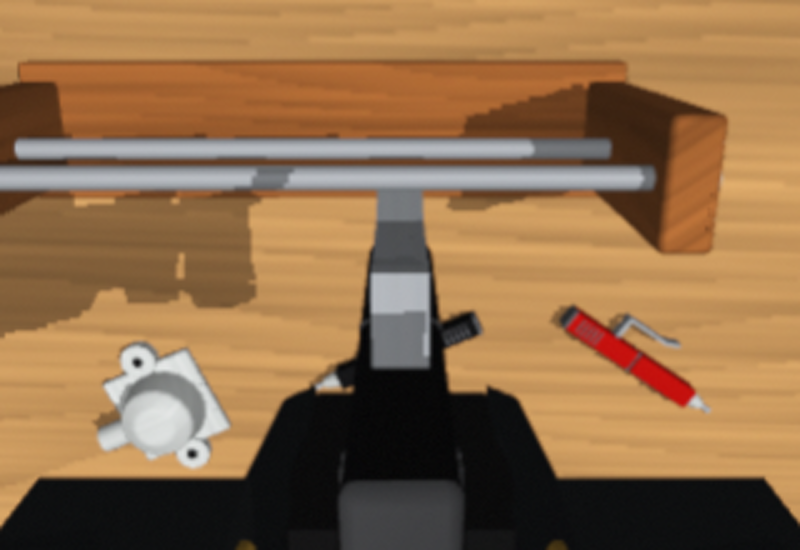

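The pen hangs straight in the grip. The tongue is parallel to the tool axis, so there was no slip, and the bar at crop row 178 lies between body and tongue. Lowering it now.

```bash
python3 - <<'E'
from h import *
p,Q=cur(); H=tool(91.79)
plan(p,Q,[([533.9,315.1,216],H,5),([533.9,315.1,165],H,8),([533.9,315.1,160],H,2)])
E
```

```text
[[-0.01,0.01,0.62,0,0,0],[0,0,0.62,0,-0.01,-0.01],[-0.01,0.01,0.62,0,0,0],[-0.01,0.01,0.62,0.01,0,0],[0,0,0.62,0,0,0]]
[[0,0,0.21,0,0,0],[0,0,0.22,0,0,0],[0,0,0.21,0,0,0],[0,0,0.21,0,0,0],[0,0,0.21,0,0,0]]
[[0,0,0.22,0,0,0],[0,0,0.21,0,0,0],[-0.01,0,0.21,0,0,0],[0,0,0.08,0,0,0],[0,0,0.09,0,0,0]]
max 0.62 end [534.04 315.01 159.95]
```

>>> jog_arm([
  [-0.01,0.01,0.62,0,0,0],
  [0,0,0.62,0,-0.01,-0.01],
  [-0.01,0.01,0.62,0,0,0],
  [-0.01,0.01,0.62,0.01,0,0],
  [0,0,0.62,0,0,0],
])

```text
time: 24.35
position: [533.8, 315.2, 215.2]
ee_rot: [0.049, -3.141, 0.0]
wrist_force: [-0.7, -0.4, -1.8]
opening: 19.3
grip_force: 60.0
```

>>> jog_arm([
  [0,0,0.21,0,0,0],
  [0,0,0.22,0,0,0],
  [0,0,0.21,0,0,0],
  [0,0,0.21,0,0,0],
  [0,0,0.21,0,0,0],
])

```text
time: 24.77
position: [534.4, 316.0, 184.5]
ee_rot: [-0.05, 3.141, 0.001]
wrist_force: [0.8, -0.1, -1.5]
opening: 19.4
grip_force: 60.0
```

>>> jog_arm([
  [0,0,0.22,0,0,0],
  [0,0,0.21,0,0,0],
  [-0.01,0,0.21,0,0,0],
  [0,0,0.08,0,0,0],
  [0,0,0.09,0,0,0],
])

```text
time: 25.18
position: [533.8, 315.6, 158.8]
ee_rot: [0.05, -3.139, 0.001]
wrist_force: [0.5, 0.6, -0.9]
opening: 19.6
grip_force: 60.0
```

>>> jog_arm([
  [0,0,0,0,0,0],
  [0,0,0,0,0,0],
  [0.03,0,0.04,0,0,0],
  [0.03,0,0.04,0,0,0],
  [0,0,0,0,0,0],
])

```text
time: 25.6
position: [532.0, 315.6, 157.0]
ee_rot: [0.05, -3.14, 0.001]
wrist_force: [1.2, 0.4, -2.7]
opening: 19.5
grip_force: 60.0
```

```bash
python3 -c "
from h import *
rep(3); p,Q=cur(); print(p,np.degrees((tool(91.79).inv()*Q).as_rotvec()),state()['wrist_force'])"
```

```text
t 25.75 tip: along -403.61 x -178.94 z 31.88 | F x 0.25 y -0.29 z -0.31 axial -0.4 ang 37.75
[532.19038654 315.65101702 157.17883983] [ 0.02387726  0.06093188 -0.03349077] [-0.48219264  0.87126508 -1.27230031]
```

>>> jog_arm([
  [0.01,0,0.02,0,0,0],
  [0.01,0,0.02,0,0,0],
  [0.01,0,0.015,0,0,0],
  [0,0,0,0,0,0],
  [0,0,0,0,0,0],
])

```text
time: 26.17
position: [531.3, 315.6, 155.4]
ee_rot: [0.05, -3.14, 0.001]
wrist_force: [-1.1, 0.8, -2.4]
opening: 19.5
grip_force: 60.0
```

>>> jog_arm([
  [0,0,0,0,0,0],
  [0,0,0,0,0,0],
  [0,0,0,0,0,0],
  [0,0,0,0,0,0],
  [0,0,0,0,0,0],
], squeeze=5)

```text
time: 26.58
position: [531.3, 315.6, 155.4]
ee_rot: [0.05, -3.14, 0.001]
wrist_force: [0.5, 0.5, -0.8]
opening: 20.1
grip_force: 5.0
```

>>> jog_arm([
  [0,0,0,0,0,0],
  [0,0,0,0,0,0],
  [0,0,0,0,0,0],
  [0,0,0,0,0,0],
  [0,0,0,0,0,0],
], claw=0.5)

```text
time: 27.0
position: [531.4, 315.6, 155.6]
ee_rot: [0.05, -3.14, 0.001]
wrist_force: [-0.5, -0.5, -0.1]
opening: 44.5
grip_force: 0.0
```

>>> jog_arm([
  [0,0,0,0,0,0],
  [0,0,-0.2,0,0,0],
  [0,0,-0.3,0,0,0],
  [0,0,-0.5,0,0,0],
  [0,0,-0.5,0,0,0],
])

```text
time: 27.42
position: [531.2, 315.5, 201.3]
ee_rot: [0.05, -3.14, 0.001]
wrist_force: [0.6, 0.3, 0.4]
opening: 44.3
grip_force: 0.0
```

>>> jog_arm([
  [0.15,-0.05,-0.7,0,0,0],
  [0.2,-0.1,-0.8,0,0,0],
  [0.2,-0.1,-0.8,0,0,0],
  [0.2,-0.1,-0.8,0,0,0],
  [0.2,-0.1,-0.8,0,0,0],
])

```text
time: 27.83
position: [503.2, 301.1, 319.8]
ee_rot: [0.05, -3.141, -0.0]
wrist_force: [0.2, 0.6, -0.6]
opening: 44.4
grip_force: 0.0
```

>>> jog_arm([
  [0,0,0,0,0,0],
  [0,0,0,0,0,0],
  [0,0,0,0,0,0],
  [0,0,0,0,0,0],
  [0,0,0,0,0,0],
])

```text
time: 28.25
position: [502.8, 301.0, 315.4]
ee_rot: [0.05, -3.137, 0.003]
wrist_force: [-0.4, 0.8, 0.6]
opening: 44.1
grip_force: 0.0
```

```bash
python3 - <<'E'
from h import *
cal=get_calibration('wrist'); im,d=get_image('wrist'); print(state()['position'],state()['time'])
vv,uu=np.nonzero(d>0); P=pxs2w(cal,np.c_[uu,vv],d[vv,uu])
q=(P[:,0]>500)&(P[:,0]<560)&(P[:,1]>290)&(P[:,1]<335)&(P[:,2]>185)&(P[:,2]<205); print('tail',q.sum(),np.median(P[q],0),P[q].min(0),P[q].max(0))
cv2.imwrite('pics/w8.png',cv2.resize(im[120:340,130:450],None,fx=2.5,fy=2.5,interpolation=cv2.INTER_CUBIC)[:,:,::-1])
E
```

```text
[502.90759561 300.97670009 315.5333156 ] 28.3
tail 475 [529.75551451 314.86921702 192.09850331] [521.43498106 305.01252232 185.11615764] [541.14592283 325.21394325 194.61717082]
```

View pics/w8.png

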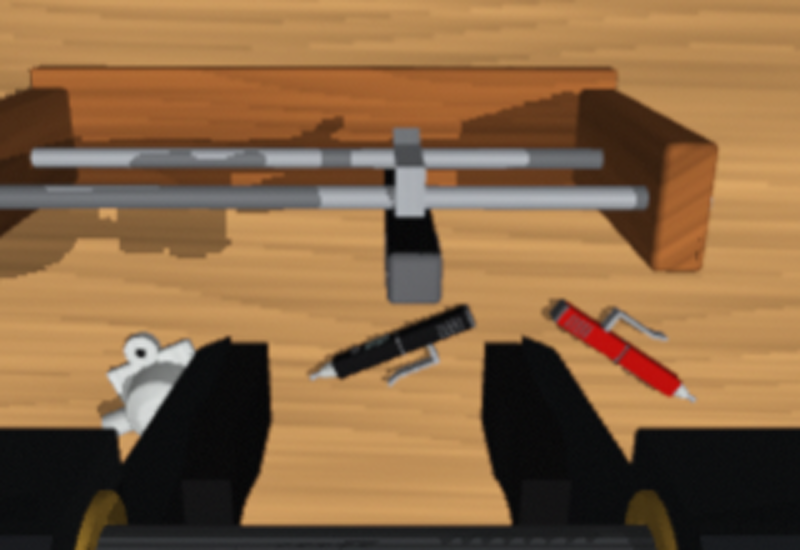

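The pen hangs as it did at the start: bridge over the upper bar at (410,190), tail at (414,275). The other parts are untouched. Handing in.

```bash
python3 -c "
from cell import *
print(job_done())"
```

```text
the job is handed in; nothing more can be done
None
```

I ran the crack-tester pen's tip along the weld from the nose end to the propeller-shaft end, leaning 35° at about 2.5 cm/s and 2–3 N, hung it back on the upper bar tip down, and handed the job in at 28 s; the hand-in returned no verdict.

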